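Wedge the test guard shut

TASK

Swing the guard's front leaf fully shut in front of the load cell, then slide the wooden wedge (the one with the steel heel), thin end first and lying flat on the desk, under the leaf from the robot's side and tap it in until it jams: it must bite firmly, lifting the leaf by a millimetre or two on its spring, so that the leaf stays wedged shut when you let go. Do not force the wedge (not more than 3 mm of lift), and leave the load cell and the things lying about alone.

Things in the scene. Friction and masses are not known exactly. Their poses are not given: they have to be found in the camera images.
- guard: Low grey sheet-metal guard fixed to the desk, open on top, about 200 x 150 mm, walls 80 mm high, its front a swinging leaf. Origin: on the desk, on the axis of the hinge pin (10 mm thick, 108 mm high) at the left end of the front. x points into the guard, through the shut leaf, away from the robot; y from the leaf's free end to the hinge; z up. The floor inside is the desk.
- guard_rear (a point): Foot of the rear wall's middle, at guard x = 147, y = -85 mm. The two side walls run from x = 12 to 147 mm at y = +14 and -180 mm. A steel stop strip stands behind the leaf's free end (x = 7 to 13, y = -158 to -182 mm, from 18 mm above the desk up).
- leaf_swing (a joint): Swing of the front leaf about the pin, rad: 0 = shut against its stop, where it runs from the pin along guard -y; grows, clockwise from above, as the free end comes out towards the robot (up to 1.5). Slight hinge friction (0.06 N m); it stays where it is left. The leaf is an upright aluminium plate 8 mm thick, 10 to 170 mm from the pin; push it shut on its robot-side face.
- under_leaf (a point): Point on the desk below the middle of the shut leaf (guard x = 0, y = -90 mm): a good place for the wedge. The leaf's top is 80 mm (+-3) above the desk, its rounded lower edge 14 to 19 mm: that height is set anew each time and not measured, so feel for it.
- leaf_lift (a joint): How far the leaf (0.35 kg with its carrier) is raised up the hinge pin from its own resting height, m: 0 = resting, up to 8 mm, against a spring of 5 N per mm on top of its weight. The wedge raises it. The reading is about as coarse as the lift that is wanted, so go by the push that you feel.
- wedge: Loose wooden wedge with a dark steel heel, 134 x 34 mm, 0.18 to 0.29 kg, centre of mass 6 mm ahead of its origin. Origin: underside, below the centre of its upright heel. x points from heel to thin end: the sloping top begins at x = 17 mm, 26 mm above the desk, and falls 1 in 5 to 6 mm at x = 117 mm. z up. Friction about 0.6 (0.5 to 0.7), so it holds by itself once driven in.
- wedge_heel (a point): Top centre of the wedge's heel, an upright steel block 34 x 34 mm, 44 mm high: the place to grip, across its 34 mm width (along the wedge's y), or to push.
- wedge_tip (a point): Centre of the thin end, on the underside (wedge x = 117 mm). Once it bites, a level push of about 1.5 times the lifting force on the leaf is needed, plus 0.6 times the wedge's weight and whatever the tool presses it down with; 1 mm further adds about 1 N of lift. Aim for 10 N on the leaf (1.3 mm of lift): a level push of about 16 N; 7 to 18 N is good.
- load_cell: Load cell, a dark block 46 x 60 x 42 mm with a stud on top (54 mm in all), standing loose inside the guard towards the rear wall; its near face is at least 80 mm behind the shut leaf. Leave it alone. Origin: centre of its underside.
- side_calipers: Digital calipers lying on the desk near its front edge, 60 x 200 x 13 mm. Leave alone. Origin: centre of the underside.
- side_tape: Roll of orange tape lying flat, 72 mm across, 24 mm high. Leave alone. Origin: centre of the underside.
- side_hexkey: Small dark hex key lying on the desk, 28 x 71 x 8 mm. Leave alone. Origin: centre of the underside.

How it is judged (in metres and radians):
On the way, in this order (a step that is already met when the one before it is completed fails the run):
1. the leaf is swung shut (joint below 0.05 rad) (value of joint leaf_swing below 0.05 rad), for 0.2 s.
2. with the leaf shut, the wedge lies under it and bites: it lifts the leaf at least 0.6 mm (7 N on the leaf) (value of joint leaf_swing below 0.05 rad and value of joint leaf_lift above 0.0006 m and x of wedge in the frame of guard below -0.01 m and x of wedge_tip in the frame of guard above 0.02 m and y of wedge_tip in the frame of guard between -0.17 and -0.015 m and angle between wedge's own z axis and vertical below 0.1 rad), for 0.2 s.
At the end, for the whole second after the job is handed in: The leaf is shut (within 0.05 rad), the wedge lies flat on the desk (within 0.1 rad) at rest under the leaf, its heel on the robot's side, its thin end at least 20 mm inside the guard, and keeps the leaf lifted by more than 0.5 mm on its spring; it does not press on the load cell (value of joint leaf_swing below 0.05 rad and value of joint leaf_lift above 0.0005 m and contact force between wedge and load_cell below 0.5 N and linear speed of wedge below 0.01 m/s and height (world z) of wedge below 0.006 m and x of wedge in the frame of guard below -0.01 m and x of wedge_tip in the frame of guard above 0.02 m and y of wedge_tip in the frame of guard between -0.17 and -0.015 m and angle between wedge's own z axis and vertical below 0.1 rad); the robot touches nothing.
It fails at once if the wedge is forced: it lifts the leaf more than 3.8 mm (23 N on the leaf) (value of joint leaf_lift above 0.0038 m).
It fails at once if the load cell, the calipers, the tape or the hex key is moved more than 15 mm (distance of any of load_cell, side_calipers, side_tape, side_hexkey from where it was at the start of the episode above 0.015 m).
It also fails if it takes over 72 s, if anything falls off the work surface, if the arm or the gripper's body presses on something with over 40 N, if the wrist force passes 120 N, or if a joint passes its speed limit or range.

ROBOT

A 6-joint arm with a two-finger parallel gripper is mounted at the origin on a cart in front of the work surface, level with it; the furniture and walls round the work are solid. World frame = base frame: x ahead of the robot, y to its left, z up, the work surface at z = 0. Lengths are in mm, angles in degrees, forces in N, time in s.
With the tool pointing down it reaches from about 300 to 850 mm from the base axis. Payload 4.2 kg.
Tool frame: the origin (TCP) lies midway between the tips of the shut fingers; the grasp point (between the pads) lies env.grip_depth behind it (env.grip_depth is the distance from the TCP to the grasp point, in mm); z points along the fingers, y is the direction in which the jaws open and shut (so a half turn about z gives the same grasp; the last joint's range is limited). The gripper opens to 91 mm and grips with 3 to 60 N. Pads are 32 mm wide; open, the fingers measure 118 mm over their backs; the gripper's body (76 mm by 178 mm) begins 60 mm behind the grasp point.
Start: joints at [61.937, 18.312, 89.639, -0, 72.044, -1.146], TCP at [260.313, 512.722, 182.676] pointing down, gripper open.
Joint ranges: [-177.97, 177.97], [-48.28, 115.42], [12.27, 149.76], [-77.06, 257.06], [2.81, 150.46], [-146.56, 146.56]. Speed limits (degrees/s): [147.25, 147.25, 180, 180, 180, 180].

INTERFACE

Orientations are given as [roll, pitch, yaw] about the fixed x, y, z axes, in that order (R = Rz(yaw) Ry(pitch) Rx(roll)).
In Python, from workcell import env, cams, spotter gives the robot as it stands.
- The arm moves only by the tool apply_moves, never from a script. Its argument "plan" is a list of rows, each an object with "jaw": the closure, from 0 (fully open) to 1 (shut); "delta_pos": the shift along the tool's x, y, z in mm, a list of three; "spin": the turn about the tool's z in rad. In form: [{"jaw": jaw, "delta_pos": [dx, dy, dz], "spin": spin}, ...]. A call has exactly 8 rows; each row is the pose to reach, as a shift and turn from the pose measured when the call began, along the tool's axes at that moment; what a row does not reach only later rows make up. A row lasts 1/8 s, in which the tool goes at most 62.5 mm and 10.7 degrees, less where a joint would pass 70% of its speed; a pose out of reach is approached as far as the arm can. A call with a gripper value outside its range is refused whole. The fingers move at their own pace and stop on an object; "squeeze" is the grip in N (left out, the last holds). Time passes only in rows, so rows that repeat a pose let the fingers close, or fill a call up. It gives the time, the measured TCP pose, the force and the opening at its end, in the units of the state.
- env.state(): the state, without advancing time (a new reading comes with each control period).
- cams.grab_frame(name): name is "scene" or "top"; returns the picture (384x512x3 uint8, red, green, blue); there is no depth.
- cams.calibration(name): a dict with "camera_matrix" (3x3 intrinsics, pixels), "k1" (the pictures are not rectified: a ray, as slopes to the right and down, at radius r is drawn at 1 + k1 r^2 times it, then the intrinsics apply), "rvec" (rotation vector, rad) and "tvec" (3), from world to camera coordinates, as OpenCV has them. Camera axes: x right, y down, z forward; pixel columns grow to the right and rows downward; lengths in mm; the calibration is good to about 2 mm. A picture is of the moment at which its call begins. calibration takes no time and is no camera call.
- env.job_done(): hands the job in, once; it reports no verdict.
Trained networks look in the newest picture that a camera, given by its name, has taken for a name from the list of things; names that differ only in an ending like _2 or _b are one class to them, and where a whole thing is asked for, a point or a joint stands for the part that bears it (a point fixed in the world has none). Each returns a list of dicts, best first, with "confidence" (0 to 1); they miss things now and then, are a little off and sometimes report something else, mostly with a low value. They report only what shows in the picture. A call takes as long as a camera call.
- spotter.masks_of(camera, target): "region" (384x512 bool, what is visible of it) and "extent" ([left, top, right, bottom] in pixels, round what is visible of it).
The state is a dict: "time_s": time; "qpos": joint angles; "qvel": joint speeds; "effort": joint torques, N m; "ee_pos": TCP position; "ee_rot": TCP orientation; "force": force on the tool from outside, world axes, zero at the start; "torque": the same for the moment, N m; "gripper_width": finger opening in mm.
Only numpy, scipy, OpenCV 4.12 (cv2) and the standard library are available. Lean on these libraries where they do the work, as an engineer would, in place of code of your own. Each camera call takes 0.05 s, during which the arm holds its last target.

## Working session

There is one attempt and no reset: what is moved stays moved. The work goes in short steps, Python scripts to look and compute and a tool call to move; the robot and the scene stay as the last step left them, time stands still between calls to the robot, and variables do not carry over. Pictures are saved under pics/ and viewed, and the job is handed in when it is done.

Besides the shell and the picture viewer there is one more tool, called after "Emit:" as name([rows], argument=value, ...), one row to a line, values as JSON. apply_moves: Moves the arm, as the interface text tells. Its arguments: {"type":"object","properties":{"plan":{"type":"array"},"squeeze":{"type":"number"}},"required":["plan"]}

```bash
ls; mkdir -p pics; python3 - <<'E'
from workcell import env, cams, spotter
import cv2,numpy as np
s=env.state()
for k in s: print(k,np.round(s[k],3))
print(env.grip_depth)
for c in("scene","top"):
    im=cams.grab_frame(c); cv2.imwrite(f"pics/{c}0.png",cv2.resize(im[:,:,::-1],(800,600),interpolation=cv2.INTER_CUBIC))
    d=cams.calibration(c); print(c,d)
E
```

```text
pics
time_s 0.0
qpos [ 6.1937e+01  1.8350e+01  8.9707e+01  1.0000e-03  7.2046e+01 -1.1460e+00]
qvel [-0.027 -0.008  0.029 -0.023 -0.09  -0.021]
effort [-3.0000e-03 -4.1246e+01 -2.3197e+01  7.2000e-02  4.6000e-02 -0.0000e+00]
ee_pos [260.024 512.201 181.832]
ee_rot [-1.79897e+02 -3.00000e-03  1.53083e+02]
force [-0.558  0.097  0.152]
torque [ 0.021 -0.025 -0.021]
gripper_width 91.363
18.8
scene {'camera_matrix': array([[353.05431062,   0.        , 256.55956046],
       [  0.        , 353.05431062, 186.75381864],
       [  0.        ,   0.        ,   1.        ]]), 'k1': -0.02240444336024669, 'rvec': array([ 2.32405122, -0.48158469,  0.22661385]), 'tvec': array([-485.54680932,  202.31286292, 1056.14991969])}
top {'camera_matrix': array([[360.46653345,   0.        , 253.54373892],
       [  0.        , 360.46653345, 195.86428854],
       [  0.        ,   0.        ,   1.        ]]), 'k1': -0.11688474409183762, 'rvec': array([ 2.13837121, -2.1788054 ,  0.14662651]), 'tvec': array([  18.13983718,  551.24299357, 1068.04161009])}
```

View pics/scene0.png

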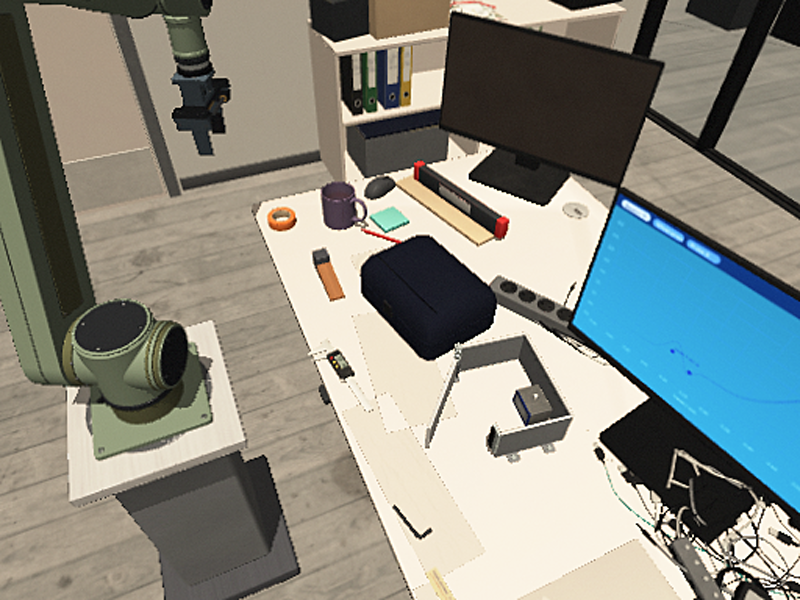

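View pics/top0.png

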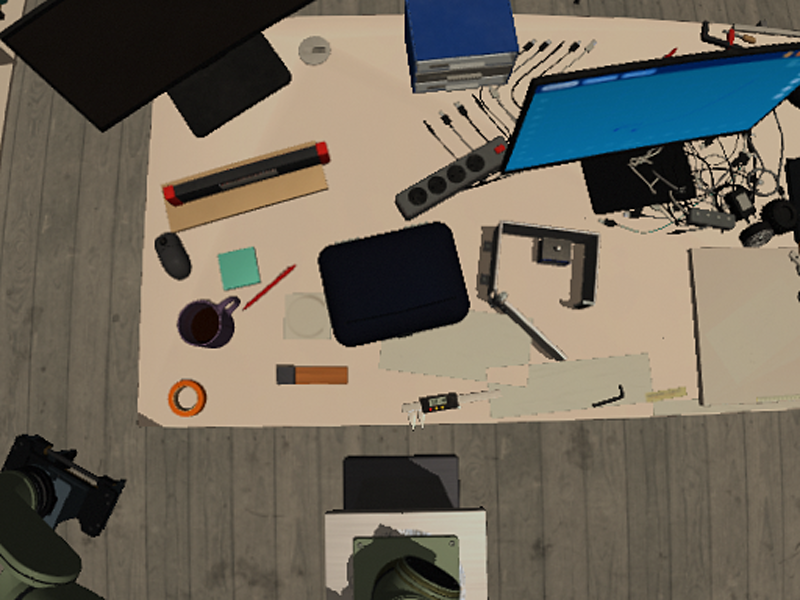

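```bash
cat > h.py <<'E'
from workcell import env, cams, spotter
import cv2,numpy as np
def cal(c):
    d=cams.calibration(c); R=cv2.Rodrigues(d['rvec'])[0]; return d['camera_matrix'],d['k1'],R,d['tvec']
def p2w(c,uv,z):
    K,k1,R,t=cal(c); uv=np.atleast_2d(uv).astype(float)
    n=cv2.undistortPoints(uv[:,None],K,np.array([k1,0,0,0.]))[:,0]
    d=np.c_[n,np.ones(len(n))]@R; o=-R.T@t
    s=(z-o[2])/d[:,2]; return o+s[:,None]*d
def w2p(c,P):
    K,k1,R,t=cal(c); return cv2.projectPoints(np.atleast_2d(P).astype(float),cv2.Rodrigues(R)[0],t,K,np.array([k1,0,0,0.]))[0][:,0]
E
python3 - <<'E'
from h import *
for c in("scene","top"):
    cams.grab_frame(c)
    for n in("guard","leaf_swing","wedge","load_cell","side_calipers","side_tape","side_hexkey"):
        for r in spotter.masks_of(c,n)[:2]:
            m=r['region']; 
            rect=cv2.minAreaRect(np.argwhere(m)[:,::-1].astype(np.float32))
            b=cv2.boxPoints(rect)
            print(c,n,round(r['confidence'],2),r['extent'],m.sum(),'box z0',np.round(p2w(c,b,0)[:,:2]).tolist())
            np.save(f"m_{c}_{n}.npy",m) if r['confidence']>.4 else 0
im=cams.grab_frame("top")
cv2.imwrite("pics/t1.png",cv2.resize(im[130:250,300:400,::-1],(600,720),interpolation=cv2.INTER_CUBIC)[:600] if 0 else cv2.resize(im[135:245,295:415,::-1],(654,600),interpolation=cv2.INTER_CUBIC))
cv2.imwrite("pics/t2.png",cv2.resize(im[210:270,160:240,::-1],(800,600),interpolation=cv2.INTER_CUBIC))
E
```

```text
scene wedge 0.62 [200.0, 160.5, 220.9, 191.7] 356 box z0 [[410.0, 288.0], [455.0, 295.0], [439.0, 110.0], [398.0, 106.0]]
scene load_cell 0.64 [326.3, 247.1, 353.6, 271.8] 477 box z0 [[643.0, -265.0], [715.0, -259.0], [699.0, -342.0], [632.0, -346.0]]
scene load_cell 0.6 [199.7, 158.8, 223.8, 191.6] 372 box z0 [[408.0, 287.0], [455.0, 295.0], [440.0, 110.0], [398.0, 105.0]]
scene side_calipers 0.66 [200.5, 218.6, 237.8, 260.5] 381 box z0 [[322.0, -16.0], [362.0, 8.0], [413.0, -175.0], [375.0, -193.0]]
scene side_tape 0.46 [170.4, 131.7, 187.3, 145.5] 227 box z0 [[362.0, 509.0], [428.0, 482.0], [400.0, 385.0], [337.0, 411.0]]
scene side_hexkey 0.65 [199.2, 157.6, 220.9, 189.0] 386 box z0 [[408.0, 291.0], [455.0, 299.0], [440.0, 109.0], [397.0, 104.0]]
scene side_hexkey 0.51 [252.0, 325.5, 275.3, 347.2] 112 box z0 [[329.0, -396.0], [350.0, -382.0], [390.0, -443.0], [369.0, -456.0]]
top guard 0.82 [305.8, 139.3, 384.2, 198.8] 1207 box z0 [[585.0, -158.0], [742.0, -190.0], [700.0, -435.0], [542.0, -398.0]]
top guard 0.4 [316.0, 191.2, 364.2, 233.6] 389 box z0 [[564.0, -187.0], [581.0, -204.0], [449.0, -336.0], [433.0, -319.0]]
top wedge 0.68 [178.2, 236.7, 219.1, 245.6] 439 box z0 [[440.0, 246.0], [438.0, 115.0], [404.0, 115.0], [406.0, 246.0]]
top load_cell 0.61 [340.6, 152.3, 364.8, 172.7] 369 box z0 [[640.0, -279.0], [696.0, -288.0], [688.0, -363.0], [632.0, -354.0]]
top side_calipers 0.67 [256.0, 249.9, 318.9, 271.1] 433 box z0 [[359.0, 1.0], [412.0, -181.0], [374.0, -192.0], [322.0, -11.0]]
top side_tape 0.65 [110.8, 242.1, 133.3, 268.1] 333 box z0 [[414.0, 471.0], [413.0, 396.0], [342.0, 396.0], [342.0, 470.0]]
top side_hexkey 0.6 [378.9, 247.8, 399.3, 258.3] 55 box z0 [[349.0, -387.0], [381.0, -446.0], [366.0, -455.0], [334.0, -396.0]]
```

View pics/t1.png

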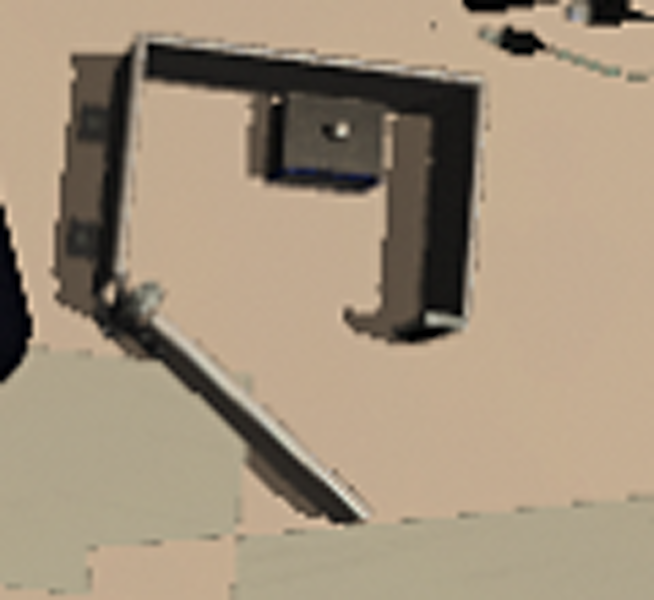

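View pics/t2.png

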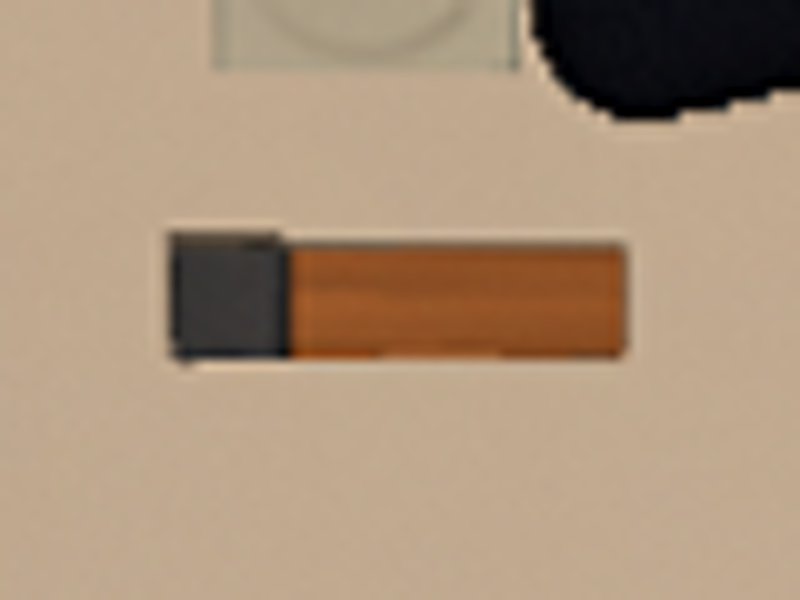

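```bash
python3 - <<'E'
from h import *
f=lambda x,y:(295+x/5.4545-.4,135+y/5.4545-.4)
g=lambda x,y:(160+x/10-.4,210+y/10-.4)
for n,p,z in [("RL",f(140,42),80),("RR",f(478,84),80),("FR",f(460,322),80),("FL",f(118,285),80),("pin",f(150,297),108),("leafend",f(365,518),80),
 ("heelTL",g(172,245),44),("heelTR",g(285,245),44),("heelBL",g(175,356),44),("heelBR",g(287,356),44),("tipT",g(625,245),6),("tipB",g(625,356),6)]:
    print(n,np.round(p2w("top",p,z)[0],1))
import numpy as np
E
```

```text
RL [ 705.  -196.2   80. ]
RR [ 679.4 -386.4   80. ]
FR [ 545.6 -366.6   80. ]
FL [ 569.2 -177.8   80. ]
pin [ 558.3 -189.4  108. ]
leafend [ 440.  -307.4   80. ]
heelTL [438.5 241.2  44. ]
heelTR [438.  206.9  44. ]
heelBL [405.3 240.2  44. ]
heelBR [404.8 206.4  44. ]
tipT [437.3 107.5   6. ]
tipB [403.1 107.8   6. ]
```

```bash
cat >> h.py <<'E'
O=np.array([557.4,-189.0]); GY=np.radians(-7.7)
gx=np.array([np.cos(GY),np.sin(GY)]); gy=np.array([-np.sin(GY),np.cos(GY)])
def g2w(x,y): return O+x*gx+y*gy
def w2g(p): d=np.array(p)[:2]-O; return np.array([d@gx,d@gy])
def rel(xyz,yaw):
    from scipy.spatial.transform import Rotation as Ro
    s=env.state(); R=Ro.from_euler('xyz',s['ee_rot'],degrees=True).as_matrix()
    d=R.T@(np.array(xyz)-s['ee_pos']); dy=(yaw-s['ee_rot'][2]+180)%360-180
    print('delta',np.round(d,1),'spin',round(-np.radians(dy),3)); return d
def st():
    s=env.state(); print('t',round(s['time_s'],2),'pos',np.round(s['ee_pos'],1),'rot',np.round(s['ee_rot'],2),'g',np.round(w2g(s['ee_pos']),1),'F',np.round(s['force'],1),'Fg',np.round([s['force'][:2]@gx,s['force'][:2]@gy],1),'w',round(s['gripper_width'],1),'q',np.round(s['qpos'],0)); return s
E
python3 - <<'E'
from h import *
st(); rel([390,60,150],172.3)
print(g2w(-150,-115), g2w(0,-90))
E
```

```text
t 0.95 pos [260.3 512.7 182.7] rot [179.99  -0.   153.08] g [-388.4  655.6] F [ 0.9  0.2 -0.9] Fg [0.9 0.3] w 90.9 q [62. 18. 90.  0. 72. -1.]
delta [-320.6 -344.9   32.6] spin -0.336
[ 393.34410872 -282.86514015] [ 545.34124331 -278.18848797]
```

Emit:
apply_moves([
  {"jaw": 1,"delta_pos": [-40,-43,4],"spin": -0.04},
  {"jaw": 1,"delta_pos": [-80,-86,8],"spin": -0.08},
  {"jaw": 1,"delta_pos": [-120,-129,12],"spin": -0.13},
  {"jaw": 1,"delta_pos": [-160,-172,16],"spin": -0.17},
  {"jaw": 1,"delta_pos": [-200,-215,20],"spin": -0.21},
  {"jaw": 1,"delta_pos": [-240,-258,24],"spin": -0.25},
  {"jaw": 1,"delta_pos": [-280,-301,28],"spin": -0.3},
  {"jaw": 1,"delta_pos": [-320,-345,33],"spin": -0.336},
], squeeze=25)

```text
time_s: 1.95
ee_pos: [390.1, 58.5, 150.0]
ee_rot: [180.0, 0.1, 172.4]
force: [2.0, 0.2, 0.5]
gripper_width: 14.1
```

```bash
python3 - <<'E'
from h import *
st(); rel([393.3,-282.9,45],172.3)
E
```

```text
t 1.95 pos [390.1  58.5 150. ] rot [1.7996e+02 1.0000e-01 1.7242e+02] g [-199.   222.8] F [2.  0.2 0.5] Fg [2.  0.5] w 14.1 q [  7.   3. 114.   0.  63. -76.]
delta [ -48.  -338.1  104.9] spin 0.002
```

Emit:
apply_moves([
  {"jaw": 1,"delta_pos": [-8,-55,0],"spin": 0},
  {"jaw": 1,"delta_pos": [-16,-110,0],"spin": 0},
  {"jaw": 1,"delta_pos": [-24,-165,0],"spin": 0},
  {"jaw": 1,"delta_pos": [-30,-220,10],"spin": 0},
  {"jaw": 1,"delta_pos": [-38,-275,30],"spin": 0},
  {"jaw": 1,"delta_pos": [-48,-320,60],"spin": 0},
  {"jaw": 1,"delta_pos": [-48,-338,95],"spin": 0},
  {"jaw": 1,"delta_pos": [-48,-338,105],"spin": 0},
])

```text
time_s: 2.95
ee_pos: [391.9, -282.9, 43.0]
ee_rot: [179.8, -0.1, 172.3]
force: [-0.8, 0.5, 0.4]
gripper_width: -0.0
```

```bash
python3 - <<'E'
from h import *
st(); rel([*g2w(-24,-120),45],172.3)
im=cams.grab_frame("top"); cv2.imwrite("pics/t3.png",cv2.resize(im[120:280,280:420,::-1],(525,600),interpolation=cv2.INTER_CUBIC))
E
```

```text
t 2.95 pos [ 391.9 -282.9   43. ] rot [ 1.7985e+02 -9.0000e-02  1.7228e+02] g [-151.4 -115.2] F [-0.8  0.5  0.4] Fg [-0.8  0.4] w -0.0 q [ -37.   18.  113.    0.   49. -120.]
delta [-127.4   -4.7   -2.2] spin -0.0
```

View pics/t3.png

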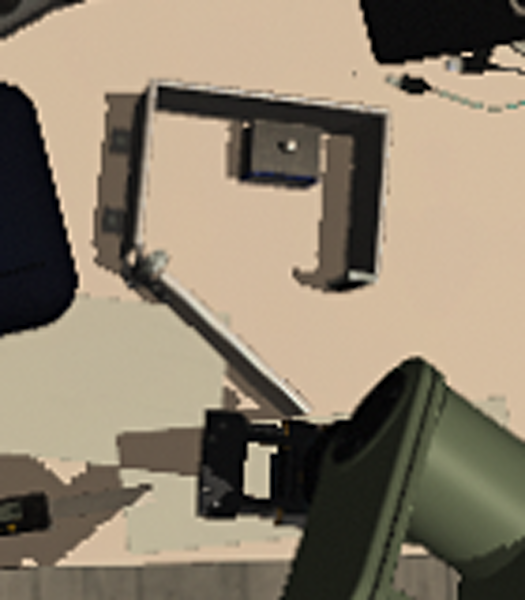

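The gripper stands on the robot's side of the leaf, which is still open with its free end at about (305,410) in the crop. Now I push it shut.

Emit:
apply_moves([
  {"jaw": 1,"delta_pos": [-20,-1,-2],"spin": 0},
  {"jaw": 1,"delta_pos": [-40,-2,-2],"spin": 0},
  {"jaw": 1,"delta_pos": [-60,-3,-2],"spin": 0},
  {"jaw": 1,"delta_pos": [-80,-4,-2],"spin": 0},
  {"jaw": 1,"delta_pos": [-98,-5,-2],"spin": 0},
  {"jaw": 1,"delta_pos": [-112,-5,-2],"spin": 0},
  {"jaw": 1,"delta_pos": [-121,-5,-2],"spin": 0},
  {"jaw": 1,"delta_pos": [-126,-5,-2],"spin": 0},
])

```text
time_s: 4.0
ee_pos: [517.7, -305.0, 46.7]
ee_rot: [-180.0, 0.1, 172.4]
force: [-2.1, -4.8, 7.3]
gripper_width: 0.5
```

```bash
python3 - <<'E'
from h import *
st()
E
```

```text
t 4.0 pos [ 517.7 -305.    46.7] rot [-1.7998e+02  9.0000e-02  1.7242e+02] g [ -23.8 -120.3] F [-2.1 -4.8  7.3] Fg [-1.4 -5.1] w 0.5 q [ -32.   27.   97.    0.   56. -114.]
```

Emit:
apply_moves([
  {"jaw": 1,"delta_pos": [-1,0,0],"spin": 0},
  {"jaw": 1,"delta_pos": [-2,0,0],"spin": 0},
  {"jaw": 1,"delta_pos": [-3,0,0],"spin": 0},
  {"jaw": 1,"delta_pos": [-4,0,0],"spin": 0},
  {"jaw": 1,"delta_pos": [-4,0,0],"spin": 0},
  {"jaw": 1,"delta_pos": [-4,0,0],"spin": 0},
  {"jaw": 1,"delta_pos": [-4,0,0],"spin": 0},
  {"jaw": 1,"delta_pos": [-4,0,0],"spin": 0},
])

```text
time_s: 5.0
ee_pos: [521.8, -305.3, 46.7]
ee_rot: [180.0, 0.1, 172.4]
force: [0.5, 2.7, 3.4]
gripper_width: 0.5
```

```bash
python3 - <<'E'
from h import *
st()
im=cams.grab_frame("top"); cv2.imwrite("pics/t4.png",cv2.resize(im[120:280,280:420,::-1],(525,600),interpolation=cv2.INTER_CUBIC))
E
```

```text
t 5.0 pos [ 521.8 -305.3   46.7] rot [1.8000e+02 9.0000e-02 1.7241e+02] g [ -19.7 -120. ] F [0.5 2.7 3.4] Fg [0.2 2.7] w 0.5 q [ -31.   27.   96.    0.   56. -114.]
```

View pics/t4.png

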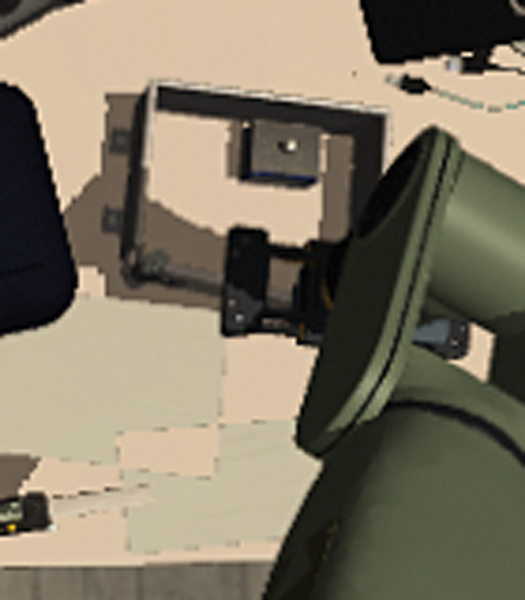

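Emit:
apply_moves([
  {"jaw": 1,"delta_pos": [-1,0,0],"spin": 0},
  {"jaw": 1,"delta_pos": [-2,0,0],"spin": 0},
  {"jaw": 1,"delta_pos": [-3,0,0],"spin": 0},
  {"jaw": 1,"delta_pos": [-4,0,0],"spin": 0},
  {"jaw": 1,"delta_pos": [-4,0,0],"spin": 0},
  {"jaw": 1,"delta_pos": [-4,0,0],"spin": 0},
  {"jaw": 1,"delta_pos": [-4,0,0],"spin": 0},
  {"jaw": 1,"delta_pos": [-4,0,0],"spin": 0},
])

```text
time_s: 6.05
ee_pos: [525.9, -306.2, 46.8]
ee_rot: [-180.0, 0.1, 172.4]
force: [-0.3, -1.3, 2.9]
gripper_width: 0.2
```

```bash
python3 - <<'E'
from h import *
st()
E
```

```text
t 6.05 pos [ 525.9 -306.2   46.8] rot [-1.7997e+02  1.2000e-01  1.7242e+02] g [ -15.5 -120.4] F [-0.3 -1.3  2.9] Fg [-0.1 -1.3] w 0.2 q [ -31.   28.   96.    0.   56. -114.]
```

```bash
python3 - <<'E'
from h import *
im=cams.grab_frame("scene"); cv2.imwrite("pics/s4.png",cv2.resize(im[190:310,240:400,::-1],(800,600),interpolation=cv2.INTER_CUBIC))
E
```

```text
(no output)
```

View pics/s4.png

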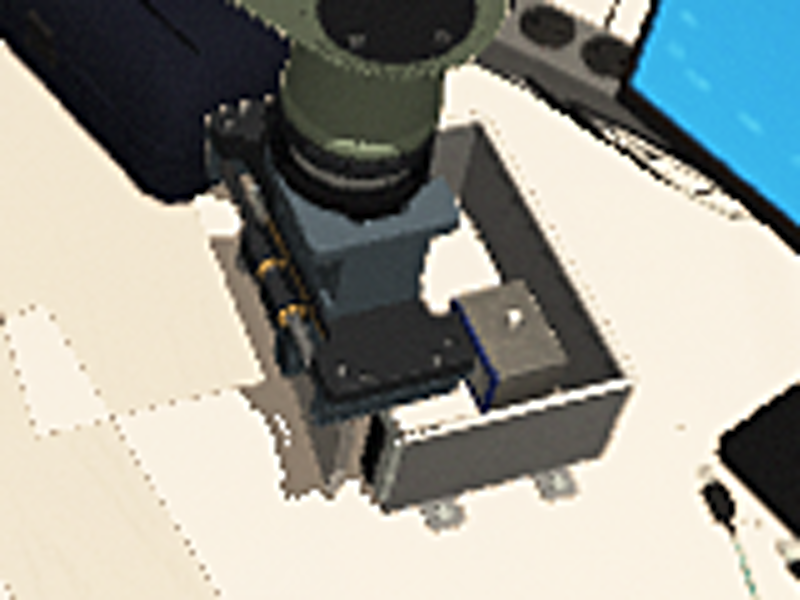

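The leaf's free end (about 345,450 in the crop) is almost at the stop (375,450), with a small gap left. I'll keep pushing.

Emit:
apply_moves([
  {"jaw": 1,"delta_pos": [-1,0,0],"spin": 0},
  {"jaw": 1,"delta_pos": [-2,0,0],"spin": 0},
  {"jaw": 1,"delta_pos": [-3,0,0],"spin": 0},
  {"jaw": 1,"delta_pos": [-4,0,0],"spin": 0},
  {"jaw": 1,"delta_pos": [-5,0,0],"spin": 0},
  {"jaw": 1,"delta_pos": [-5,0,0],"spin": 0},
  {"jaw": 1,"delta_pos": [-5,0,0],"spin": 0},
  {"jaw": 1,"delta_pos": [-5,0,0],"spin": 0},
])

```text
time_s: 7.1
ee_pos: [531.0, -307.0, 46.8]
ee_rot: [-180.0, 0.2, 172.4]
force: [0.3, -2.7, 3.5]
gripper_width: 0.5
```

```bash
python3 - <<'E'
from h import *
st()
im=cams.grab_frame("scene"); cv2.imwrite("pics/s5.png",cv2.resize(im[190:310,240:400,::-1],(800,600),interpolation=cv2.INTER_CUBIC))
E
```

```text
t 7.1 pos [ 531.  -307.    46.8] rot [-1.7996e+02  1.5000e-01  1.7242e+02] g [ -10.3 -120.4] F [ 0.3 -2.7  3.5] Fg [ 0.7 -2.6] w 0.5 q [ -31.   28.   95.    0.   57. -114.]
```

View pics/s5.png

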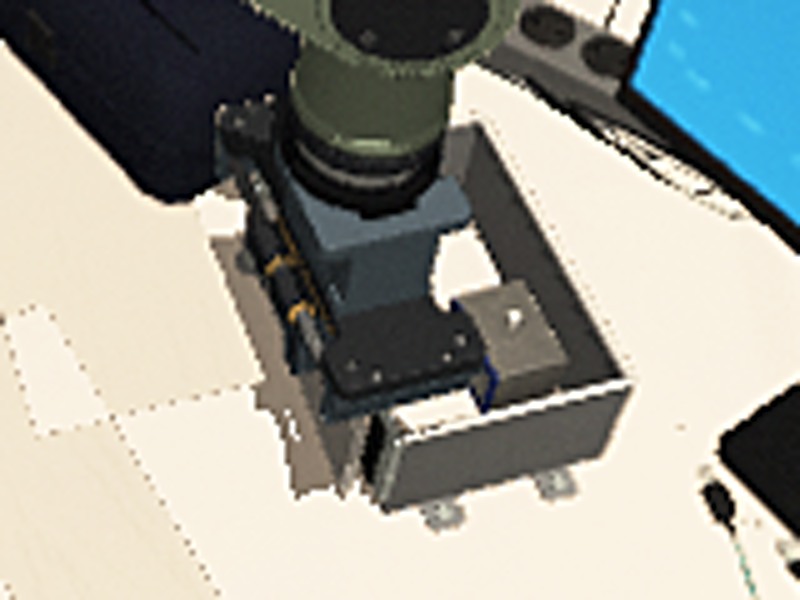

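Emit:
apply_moves([
  {"jaw": 1,"delta_pos": [-1,0,0],"spin": 0},
  {"jaw": 1,"delta_pos": [-2,0,0],"spin": 0},
  {"jaw": 1,"delta_pos": [-3,0,0],"spin": 0},
  {"jaw": 1,"delta_pos": [-4,0,0],"spin": 0},
  {"jaw": 1,"delta_pos": [-4,0,0],"spin": 0},
  {"jaw": 1,"delta_pos": [-4,0,0],"spin": 0},
  {"jaw": 1,"delta_pos": [-4,0,0],"spin": 0},
  {"jaw": 1,"delta_pos": [-4,0,0],"spin": 0},
])

```text
time_s: 8.15
ee_pos: [535.1, -307.4, 46.9]
ee_rot: [-180.0, 0.2, 172.4]
force: [-0.1, -0.8, 2.9]
gripper_width: 0.9
```

```bash
python3 - <<'E'
from h import *
st()
im=cams.grab_frame("scene"); cv2.imwrite("pics/s6.png",cv2.resize(im[190:310,240:400,::-1],(800,600),interpolation=cv2.INTER_CUBIC))
E
```

```text
t 8.15 pos [ 535.1 -307.4   46.9] rot [-1.7997e+02  1.7000e-01  1.7241e+02] g [  -6.2 -120.3] F [-0.1 -0.8  2.9] Fg [ 0.  -0.8] w 0.9 q [ -31.   28.   95.    0.   57. -113.]
```

View pics/s6.png

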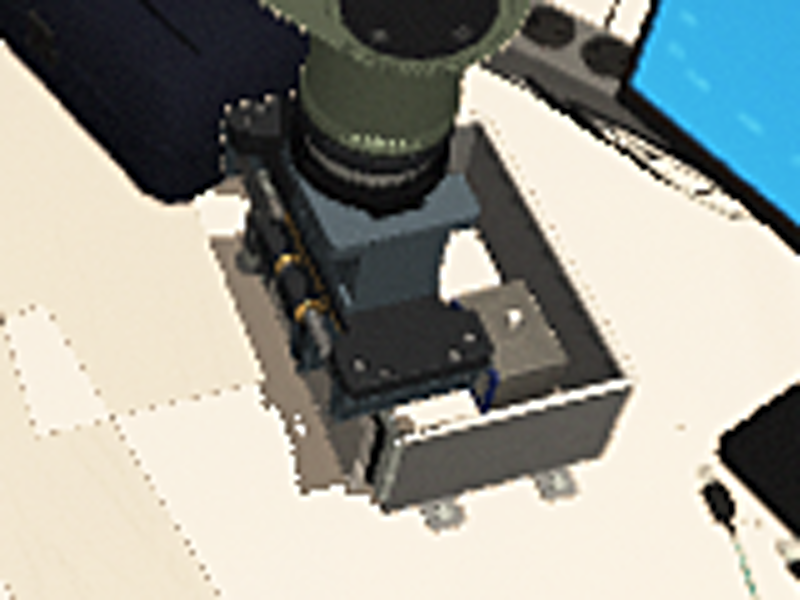

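Emit:
apply_moves([
  {"jaw": 1,"delta_pos": [-1,0,0],"spin": 0},
  {"jaw": 1,"delta_pos": [-2,0,0],"spin": 0},
  {"jaw": 1,"delta_pos": [-3,0,0],"spin": 0},
  {"jaw": 1,"delta_pos": [-4,0,0],"spin": 0},
  {"jaw": 1,"delta_pos": [-5,0,0],"spin": 0},
  {"jaw": 1,"delta_pos": [-5,0,0],"spin": 0},
  {"jaw": 1,"delta_pos": [-5,0,0],"spin": 0},
  {"jaw": 1,"delta_pos": [-5,0,0],"spin": 0},
])

```text
time_s: 9.2
ee_pos: [540.1, -307.7, 46.7]
ee_rot: [180.0, 0.2, 172.4]
force: [-2.5, 1.8, 2.9]
gripper_width: 0.5
```

```bash
python3 - <<'E'
from h import *
st()
im=cams.grab_frame("scene"); cv2.imwrite("pics/s7.png",cv2.resize(im[190:310,240:400,::-1],(800,600),interpolation=cv2.INTER_CUBIC))
E
```

```text
t 9.2 pos [ 540.1 -307.7   46.7] rot [1.800e+02 1.600e-01 1.724e+02] g [  -1.2 -119.9] F [-2.5  1.8  2.9] Fg [-2.7  1.4] w 0.5 q [ -31.   29.   94.    0.   57. -113.]
```

View pics/s7.png

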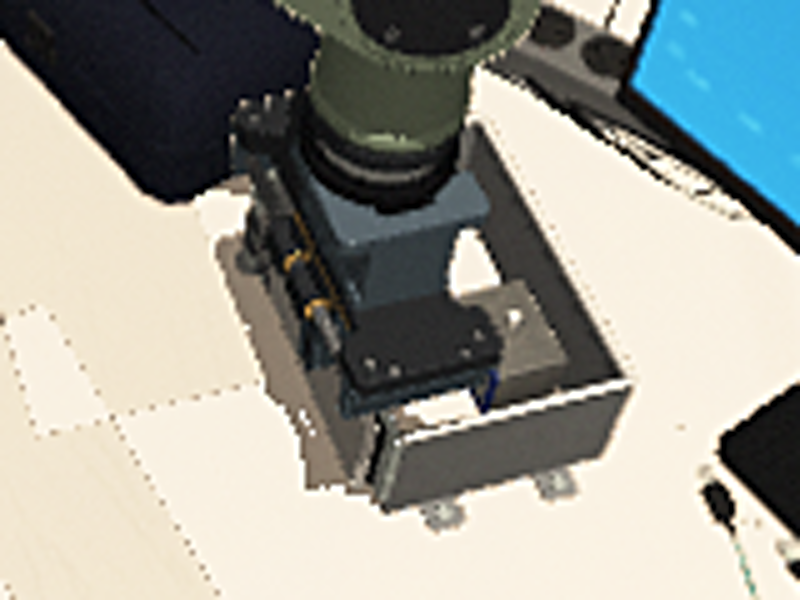

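```bash
python3 - <<'E'
from h import *
s=env.state()
for c,(x0,y0,x1,y1),sc in (("scene",(240,190,400,310),5),("top",(280,120,420,280),3.75)):
    im=cams.grab_frame(c)[y0:y1,x0:x1,::-1]; im=cv2.resize(im,None,fx=sc,fy=sc,interpolation=cv2.INTER_CUBIC)
    def L(pts,col):
        p=(w2p(c,np.array(pts))+.5-[x0,y0])*sc
        cv2.polylines(im,[np.round(p).astype(int)[:,None]],False,col,1)
    G=lambda x,y,z:[*g2w(x,y),z]
    L([G(12,14,80),G(147,14,80),G(147,-180,80),G(12,-180,80),G(12,-180,0)],(0,255,0))
    L([G(0,0,0),G(0,0,108)],(0,0,255))
    L([G(0,0,16),G(0,-170,16),G(0,-170,80),G(0,0,80)],(255,0,255))
    L([s['ee_pos'],s['ee_pos']+[0,0,100]],(0,255,255))
    cv2.imwrite(f"pics/o_{c}.png",im)
E
```

```text
(no output)
```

View pics/o_scene.png

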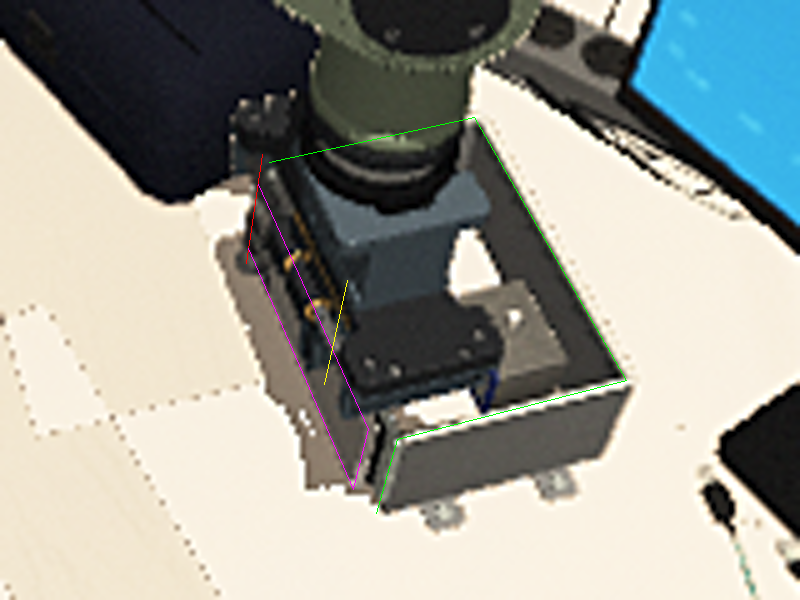

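View pics/o_top.png

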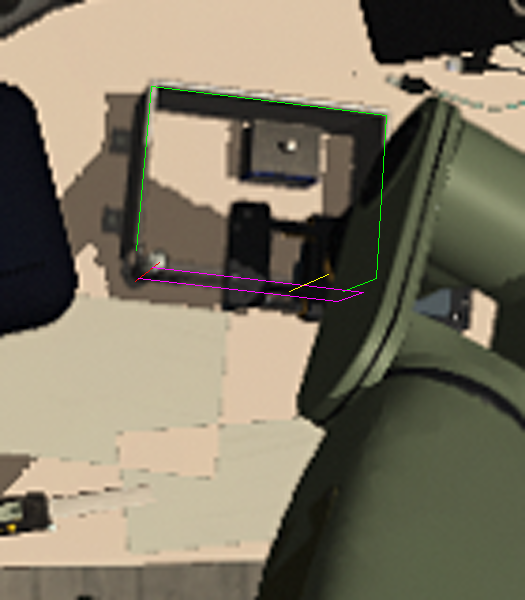

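```bash
python3 - <<'E'
from h import *
im=cams.grab_frame("scene"); cv2.imwrite("pics/z1.png",cv2.resize(im[225:295,275:345,::-1],(600,600),interpolation=cv2.INTER_LANCZOS4))
st()
E
```

```text
t 9.4 pos [ 540.5 -308.    46.8] rot [-179.98    0.2   172.4 ] g [  -0.9 -120.2] F [-1.   1.6  3.4] Fg [-1.2  1.5] w 0.5 q [ -31.   29.   94.    0.   57. -113.]
```

View pics/z1.png

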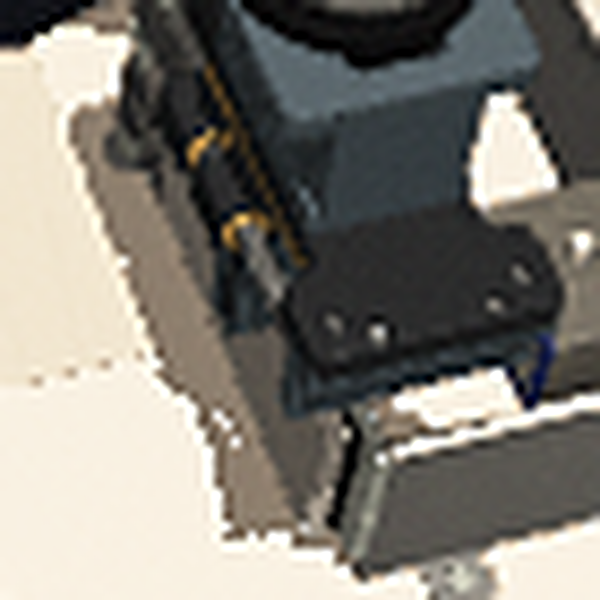

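```bash
python3 - <<'E'
from h import *
for c,f in(("scene","pics/scene0.png"),("top","pics/top0.png")):
    im=cv2.imread(f); x=np.array([260.3,512.7,182.7]); tx=np.array([-.8916,.4528,0]);ty=np.array([.4528,.8916,0])
    P=[x,x+[0,0,79],x+45*ty,x-45*ty,x+16*tx,x-16*tx]
    p=(w2p(c,P)+.5)*800/512; print(c,np.round(p).tolist())
    for i,q in enumerate(p): cv2.circle(im,tuple(int(v) for v in q),2,[(0,255,255),(255,0,255),(0,255,0),(0,255,0),(0,0,255),(0,0,255)][i],-1)
    q=p[0].astype(int); x0=max(q[0]-80,0);y0=max(q[1]-80,0)
    cv2.imwrite(f"pics/p_{c}.png",cv2.resize(im[y0:y0+160,x0:x0+160],(560,560)))
E
```

```text
scene [[215.0, 155.0], [208.0, 125.0], [220.0, 145.0], [210.0, 165.0], [209.0, 154.0], [222.0, 155.0]]
top [[104.0, 471.0], [80.0, 478.0], [83.0, 458.0], [126.0, 483.0], [100.0, 479.0], [108.0, 462.0]]
```

View pics/p_scene.png

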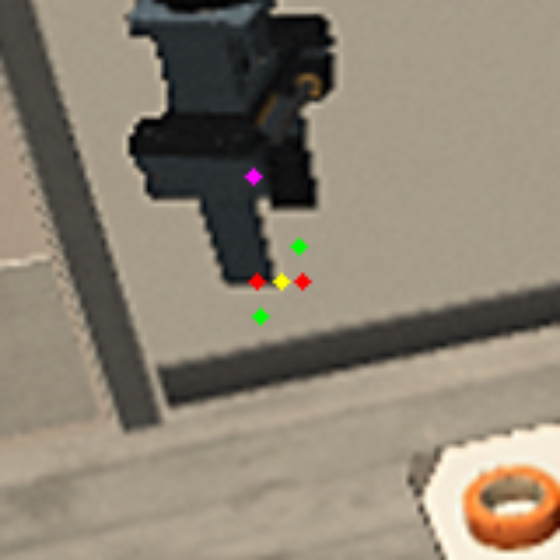

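View pics/p_top.png

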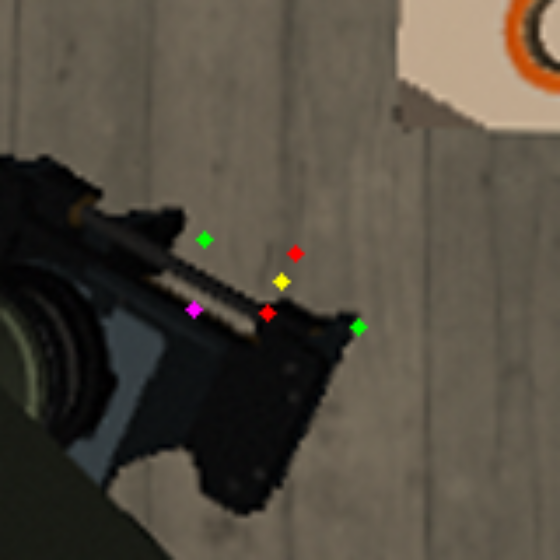

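```bash
python3 - <<'E'
from h import *
im=cams.grab_frame("scene"); 
im=cv2.resize(im[215:295,270:350,::-1],(600,600),interpolation=cv2.INTER_LANCZOS4)
s=st()
x=s['ee_pos']
for dz,col in((0,(0,255,255)),(30,(0,255,0)),(60,(255,0,255))):
  b=[x+[*(gx*a+gy*bb),dz] for a,bb in((16,13),(16,-13),(-16,-13),(-16,13),(16,13))]
  p=(w2p("scene",b)+.5-[270,215])*7.5
  cv2.polylines(im,[p.astype(int)[:,None]],False,col,1)
cv2.imwrite("pics/z2.png",im)
E
```

```text
t 9.45 pos [ 540.4 -308.    46.8] rot [-179.98    0.2   172.4 ] g [  -0.9 -120.2] F [-1.9  0.7  1.8] Fg [-2.   0.4] w 0.4 q [ -31.   29.   94.    0.   57. -113.]
```

View pics/z2.png

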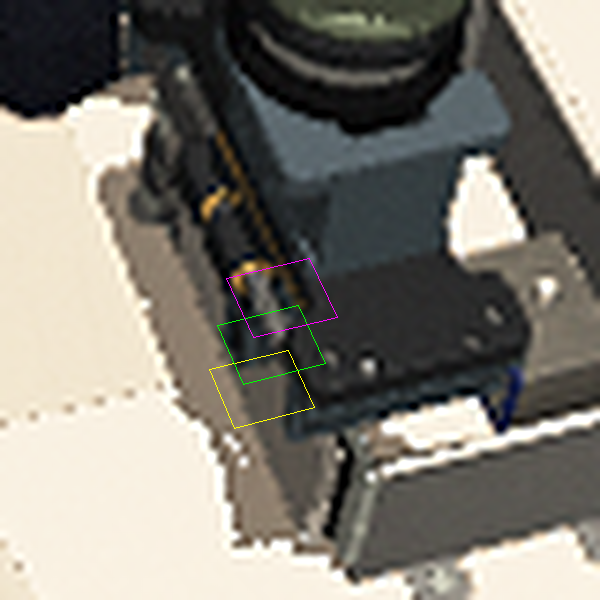

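Emit:
apply_moves([
  {"jaw": 1,"delta_pos": [0,0,-20],"spin": 0},
  {"jaw": 1,"delta_pos": [0,0,-50],"spin": 0},
  {"jaw": 1,"delta_pos": [0,0,-80],"spin": 0},
  {"jaw": 1,"delta_pos": [30,0,-110],"spin": 0},
  {"jaw": 1,"delta_pos": [70,0,-110],"spin": 0},
  {"jaw": 1,"delta_pos": [110,0,-110],"spin": 0},
  {"jaw": 1,"delta_pos": [110,0,-110],"spin": 0},
  {"jaw": 1,"delta_pos": [110,0,-110],"spin": 0},
])

```text
time_s: 10.45
ee_pos: [432.1, -294.0, 156.6]
ee_rot: [-179.9, 0.3, 172.4]
force: [-0.0, 0.1, 0.7]
gripper_width: 0.1
```

```bash
python3 - <<'E'
from h import *
s=st(); x=s['ee_pos']
for c in("scene","top"):
  im=cams.grab_frame(c)
  q=w2p(c,[x])[0]; x0,y0=int(q[0]-50),int(q[1]-60)
  im=cv2.resize(im[y0:y0+100,x0:x0+100,::-1],(600,600),interpolation=cv2.INTER_LANCZOS4)
  for dz,col in((0,(0,255,255)),(30,(0,255,0)),(79,(255,0,255))):
    b=[x+[*(gx*a+gy*bb),dz] for a,bb in((16,13),(16,-13),(-16,-13),(-16,13),(16,13))]
    p=(w2p(c,b)+.5-[x0,y0])*6
    cv2.polylines(im,[p.astype(int)[:,None]],False,col,1)
  cv2.imwrite(f"pics/y_{c}.png",im)
E
```

```text
t 10.45 pos [ 432.1 -294.   156.6] rot [-179.93    0.32  172.39] g [-110.1 -120.8] F [-0.   0.1  0.7] Fg [-0.   0.1] w 0.1 q [ -36.   15.   99.    0.   66. -118.]
```

View pics/y_scene.png

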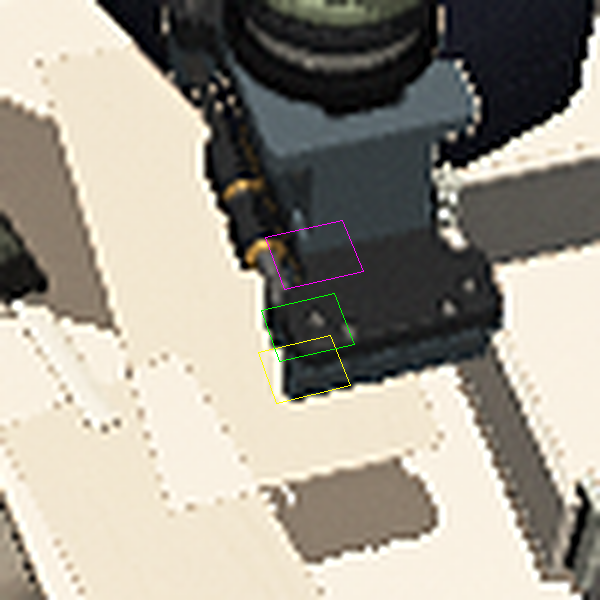

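View pics/y_top.png

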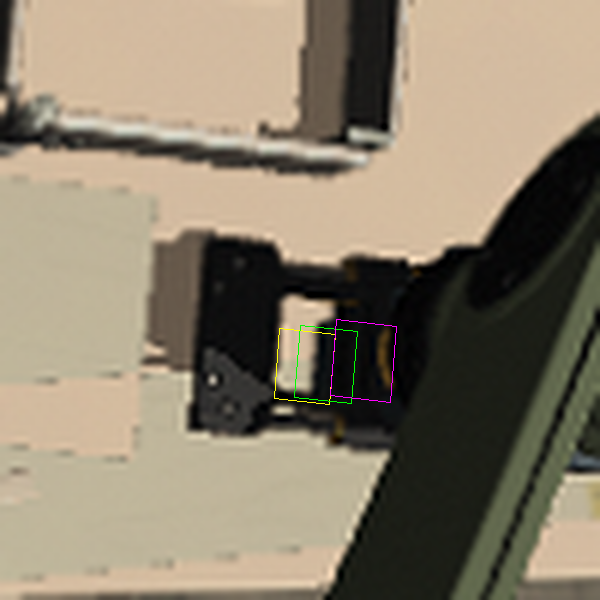

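```bash
python3 - <<'E'
from h import *
s=st(); x=s['ee_pos']
q=w2p("top",[x])[0]; x0,y0=int(q[0]-50),int(q[1]-60)
for px in((50,122),(362,160),(376,137)):
    w=p2w("top",[x0+px[0]/6-.4,y0+px[1]/6-.4],80)[0]; print(np.round(w,1),np.round(w2g(w),1))
for c in("scene","top"):
  im=cams.grab_frame(c)
  q=w2p(c,[x])[0]; x0,y0=int(q[0]-60),int(q[1]-80)
  im=im[y0:y0+120,x0:x0+120,::-1].astype(float); im=np.clip(255*(im/255)**.5,0,255).astype(np.uint8)
  cv2.imwrite(f"pics/x_{c}.png",cv2.resize(im,(600,600),interpolation=cv2.INTER_LANCZOS4))
E
```

```text
t 10.55 pos [ 432.3 -293.8  156.3] rot [-179.95    0.26  172.43] g [-109.9 -120.7] F [-0.4 -1.   0.6] Fg [-0.3 -1. ] w 0.4 q [ -36.   15.   99.    0.   66. -118.]
[ 556.7 -197.3   80. ] [ 0.4 -8.3]
[ 534.9 -353.6   80. ] [  -0.3 -166.1]
[ 546.3 -361.5   80. ] [  12.1 -172.4]
```

View pics/x_scene.png

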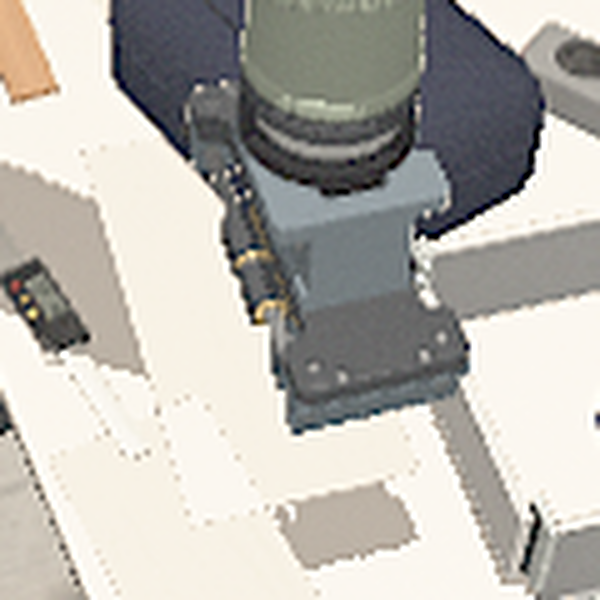

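View pics/x_top.png

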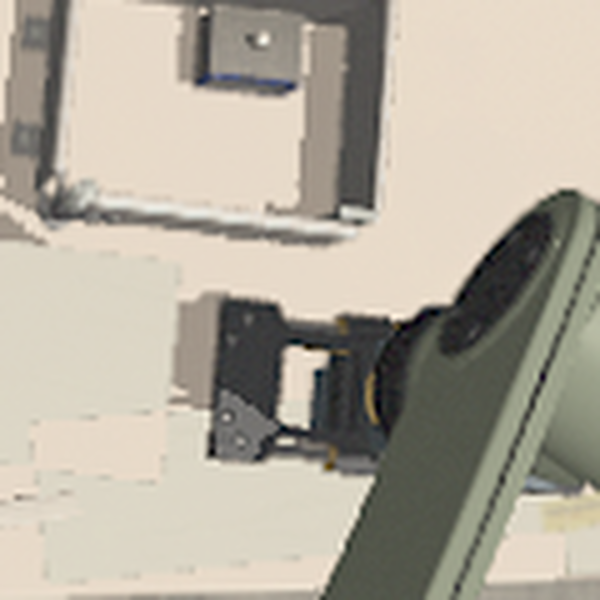

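Emit:
apply_moves([
  {"jaw": 0,"delta_pos": [25,60,-30],"spin": 0.18},
  {"jaw": 0,"delta_pos": [50,120,-40],"spin": 0.36},
  {"jaw": 0,"delta_pos": [75,180,-40],"spin": 0.54},
  {"jaw": 0,"delta_pos": [95,240,-40],"spin": 0.72},
  {"jaw": 0,"delta_pos": [100,300,-40],"spin": 0.9},
  {"jaw": 0,"delta_pos": [95,360,-30],"spin": 1.08},
  {"jaw": 0,"delta_pos": [88,420,0],"spin": 1.26},
  {"jaw": 0,"delta_pos": [80,480,20],"spin": 1.45},
])

```text
time_s: 11.65
ee_pos: [402.2, 124.2, 158.9]
ee_rot: [179.7, 0.1, 98.3]
force: [0.2, -0.3, 1.1]
gripper_width: 77.7
```

```bash
python3 - <<'E'
from h import *
s=st(); rel([421.7,223.7,60],89.3)
E
```

```text
t 11.65 pos [402.2 124.2 158.9] rot [1.797e+02 9.000e-02 9.831e+01] g [-195.8  289.6] F [ 0.2 -0.3  1.1] Fg [ 0.2 -0.3] w 77.7 q [ 16.   5. 110.  -0.  64.   7.]
delta [95.8 33.2 98.9] spin 0.157
```

Emit:
apply_moves([
  {"jaw": 0,"delta_pos": [40,12,0],"spin": 0.1},
  {"jaw": 0,"delta_pos": [80,26,15],"spin": 0.157},
  {"jaw": 0,"delta_pos": [96,33,50],"spin": 0.157},
  {"jaw": 0,"delta_pos": [96,33,90],"spin": 0.157},
  {"jaw": 0,"delta_pos": [96,33,89],"spin": 0.157},
  {"jaw": 0,"delta_pos": [96,33,89],"spin": 0.157},
  {"jaw": 0,"delta_pos": [96,33,89],"spin": 0.157},
  {"jaw": 0,"delta_pos": [96,33,89],"spin": 0.157},
])

```text
time_s: 12.65
ee_pos: [422.3, 224.1, 71.2]
ee_rot: [179.6, -0.0, 89.3]
force: [0.5, -0.2, 0.7]
gripper_width: 91.5
```

```bash
python3 - <<'E'
from h import *
s=st(); rel([421.7,223.7,60],89.3)
x=s['ee_pos']
for c in("scene","top"):
  im=cams.grab_frame(c)
  q=w2p(c,[x])[0]; x0,y0=int(q[0]-50),int(q[1]-60)
  im=cv2.resize(im[y0:y0+100,x0:x0+100,::-1],(600,600),interpolation=cv2.INTER_LANCZOS4)
  im=np.clip(255*(im/255.)**.6,0,255).astype(np.uint8)
  for dz,col in((0,(0,255,255)),(30,(0,255,0))):
   for sg in(-1,1):
    b=[x+[bb+sg*45*1.0,a,dz] for a,bb in((16,13*(sg>0)),(16,-13*(sg<0)),(-16,-13*(sg<0)),(-16,13*(sg>0)),(16,13*(sg>0)))]
    p=(w2p(c,b)+.5-[x0,y0])*6
    cv2.polylines(im,[p.astype(int)[:,None]],False,col,1)
  cv2.imwrite(f"pics/v_{c}.png",im)
E
```

```text
t 12.65 pos [422.3 224.1  71.2] rot [ 1.7955e+02 -3.0000e-02  8.9290e+01] g [-189.2  391.3] F [ 0.5 -0.2  0.7] Fg [ 0.5 -0.2] w 91.5 q [ 27.  16. 112.  -0.  52.  28.]
delta [-0.4 -0.7 11.2] spin -0.0
```

View pics/v_scene.png

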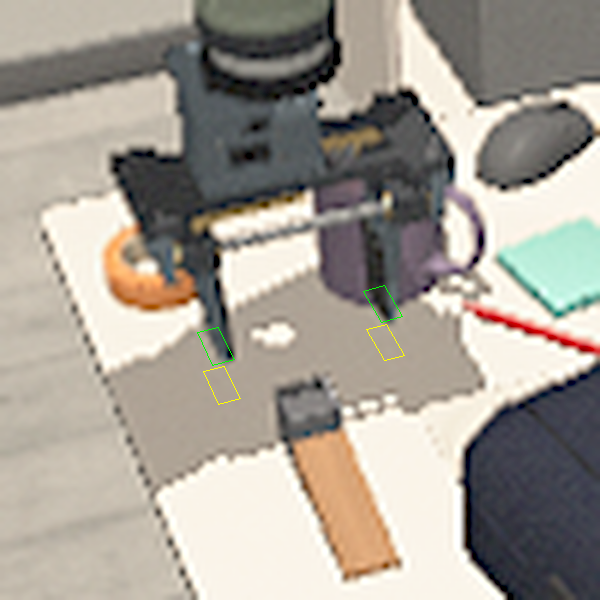

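View pics/v_top.png

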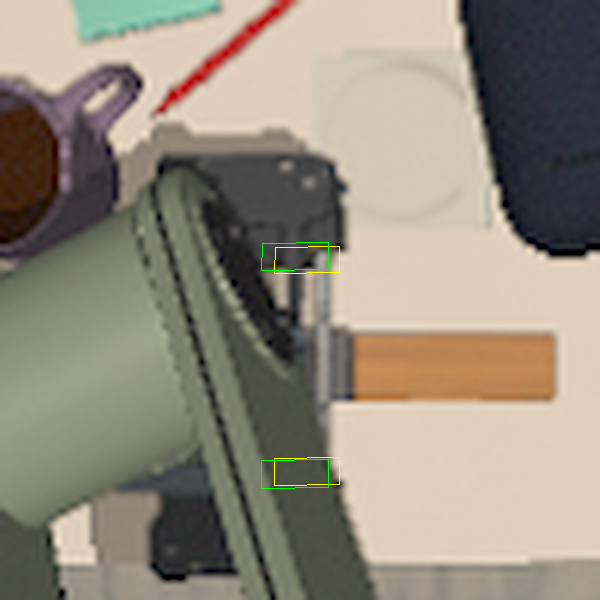

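Emit:
apply_moves([
  {"jaw": 0,"delta_pos": [0,0,20],"spin": 0},
  {"jaw": 0,"delta_pos": [0,0,40],"spin": 0},
  {"jaw": 0,"delta_pos": [0,0,60],"spin": 0},
  {"jaw": 0,"delta_pos": [0,0,70],"spin": 0},
  {"jaw": 0,"delta_pos": [0,0,75],"spin": 0},
  {"jaw": 0,"delta_pos": [0,0,80],"spin": 0},
  {"jaw": 0,"delta_pos": [0,0,82],"spin": 0},
  {"jaw": 0,"delta_pos": [0,0,82],"spin": 0},
])

```text
time_s: 13.75
ee_pos: [422.6, 224.0, -11.1]
ee_rot: [179.6, -0.0, 89.3]
force: [-0.2, 0.0, 0.2]
gripper_width: 91.0
```

```bash
python3 - <<'E'
from h import *
s=st(); 
x=s['ee_pos']
for c in("scene",):
  im=cams.grab_frame(c)
  q=w2p(c,[x])[0]; x0,y0=int(q[0]-50),int(q[1]-60)
  im=cv2.resize(im[y0:y0+100,x0:x0+100,::-1],(600,600),interpolation=cv2.INTER_LANCZOS4)
  im=np.clip(255*(im/255.)**.6,0,255).astype(np.uint8)
  cv2.imwrite(f"pics/u_{c}.png",im)
E
```

```text
t 13.75 pos [422.6 224.  -11.1] rot [ 1.7958e+02 -2.0000e-02  8.9290e+01] g [-188.9  391.2] F [-0.2  0.   0.2] Fg [-0.2 -0. ] w 91.0 q [ 27.  22. 117.  -0.  40.  28.]
```

View pics/u_scene.png

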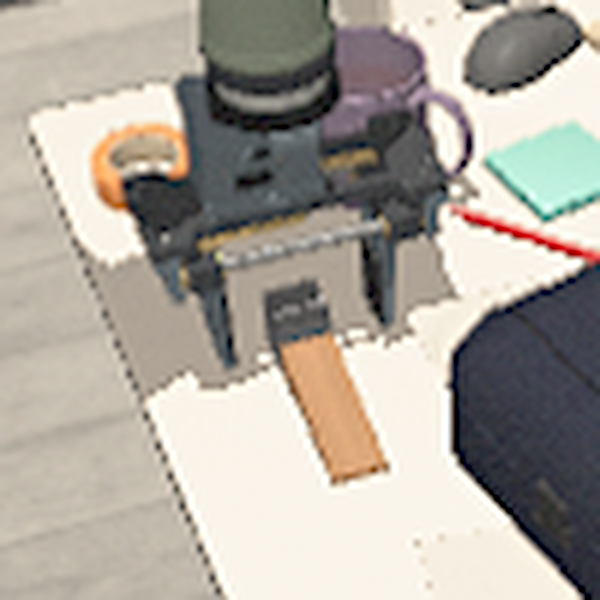

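Emit:
apply_moves([
  {"jaw": 0,"delta_pos": [0,0,1],"spin": 0},
  {"jaw": 0,"delta_pos": [0,0,2],"spin": 0},
  {"jaw": 0,"delta_pos": [0,0,3],"spin": 0},
  {"jaw": 0,"delta_pos": [0,0,4],"spin": 0},
  {"jaw": 0,"delta_pos": [0,0,5],"spin": 0},
  {"jaw": 0,"delta_pos": [0,0,6],"spin": 0},
  {"jaw": 0,"delta_pos": [0,0,7],"spin": 0},
  {"jaw": 0,"delta_pos": [0,0,8],"spin": 0},
])

```text
time_s: 14.8
ee_pos: [422.7, 224.1, -19.1]
ee_rot: [179.6, -0.0, 89.3]
force: [0.6, -0.4, 0.0]
gripper_width: 91.4
```

```bash
python3 - <<'E'
from h import *
s=st(); x=s['ee_pos']
for c in("scene","top"):
  im=cams.grab_frame(c)
  q=w2p(c,[x])[0]; x0,y0=int(q[0]-35),int(q[1]-45)
  im=cv2.resize(im[y0:y0+70,x0:x0+70,::-1],(600,600),interpolation=cv2.INTER_LANCZOS4)
  im=np.clip(255*(im/255.)**.6,0,255).astype(np.uint8)
  for dz,col in((0,(0,255,255)),(15,(0,255,0))):
   for sg in(-1,1):
    b=[[x[0]+bb+sg*45*1.0,x[1]+a,dz] for a,bb in((16,13*(sg>0)),(16,-13*(sg<0)),(-16,-13*(sg<0)),(-16,13*(sg>0)),(16,13*(sg>0)))]
    p=(w2p(c,b)+.5-[x0,y0])*600/70
    cv2.polylines(im,[p.astype(int)[:,None]],False,col,1)
  cv2.imwrite(f"pics/r_{c}.png",im)
E
```

```text
t 14.8 pos [422.7 224.1 -19.1] rot [ 1.7958e+02 -2.0000e-02  8.9290e+01] g [-188.8  391.3] F [ 0.6 -0.4  0. ] Fg [ 0.7 -0.3] w 91.4 q [ 27.  23. 118.  -0.  39.  28.]
```

View pics/r_scene.png

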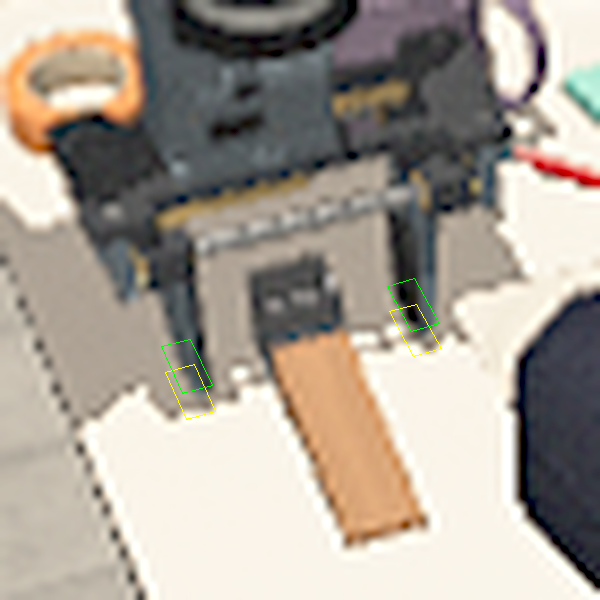

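View pics/r_top.png

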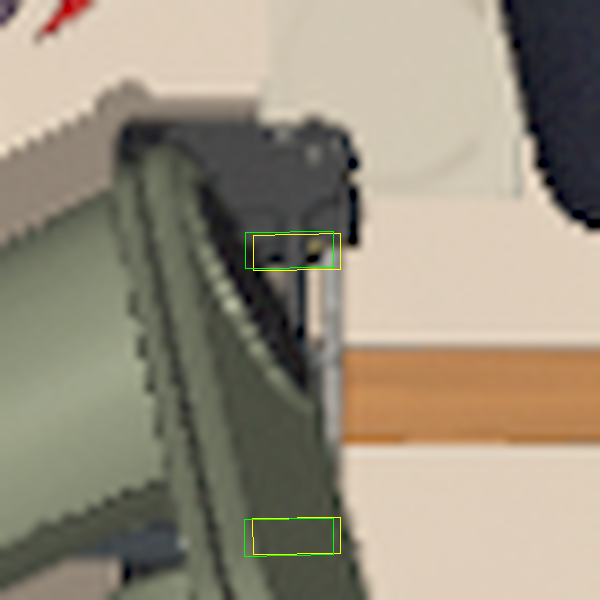

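Emit:
apply_moves([
  {"jaw": 1,"delta_pos": [0,0,1],"spin": 0},
  {"jaw": 1,"delta_pos": [0,0,1],"spin": 0},
  {"jaw": 1,"delta_pos": [0,0,1],"spin": 0},
  {"jaw": 1,"delta_pos": [0,0,1],"spin": 0},
  {"jaw": 1,"delta_pos": [0,0,1],"spin": 0},
  {"jaw": 1,"delta_pos": [0,0,1],"spin": 0},
  {"jaw": 1,"delta_pos": [0,0,1],"spin": 0},
  {"jaw": 1,"delta_pos": [0,0,1],"spin": 0},
], squeeze=35)

```text
time_s: 15.9
ee_pos: [422.5, 224.0, -20.1]
ee_rot: [179.6, -0.0, 89.3]
force: [-0.6, 0.4, 1.2]
gripper_width: 33.5
```

```bash
python3 - <<'E'
from h import *
st()
E
```

```text
t 15.9 pos [422.5 224.  -20.1] rot [ 1.7961e+02 -1.0000e-02  8.9290e+01] g [-189.1  391.2] F [-0.6  0.4  1.2] Fg [-0.6  0.3] w 33.5 q [ 27.  23. 118.  -0.  39.  28.]
```

Emit:
apply_moves([
  {"jaw": 1,"delta_pos": [0,0,-20],"spin": 0},
  {"jaw": 1,"delta_pos": [0,0,-60],"spin": 0},
  {"jaw": 1,"delta_pos": [-20,-10,-100],"spin": 0},
  {"jaw": 1,"delta_pos": [-65,-25,-130],"spin": -0.1},
  {"jaw": 1,"delta_pos": [-120,-35,-130],"spin": -0.25},
  {"jaw": 1,"delta_pos": [-175,-40,-130],"spin": -0.4},
  {"jaw": 1,"delta_pos": [-230,-40,-130],"spin": -0.55},
  {"jaw": 1,"delta_pos": [-285,-40,-130],"spin": -0.7},
])

```text
time_s: 16.9
ee_pos: [378.5, -51.9, 109.5]
ee_rot: [179.7, 0.3, 128.1]
force: [1.1, 0.2, -1.7]
gripper_width: 33.9
```

```bash
python3 - <<'E'
from h import *
st(); rel([*g2w(-150,-100),20],172.3)
E
```

```text
t 16.9 pos [378.5 -51.9 109.5] rot [179.67   0.26 128.08] g [-195.7  111.9] F [ 1.1  0.2 -1.7] Fg [1.1 0.3] w 33.9 q [-10.   5. 119.   0.  56. -48.]
delta [-180.1 -120.5   89.6] spin -0.772
```

Emit:
apply_moves([
  {"jaw": 1,"delta_pos": [-40,-27,0],"spin": -0.13},
  {"jaw": 1,"delta_pos": [-80,-54,0],"spin": -0.27},
  {"jaw": 1,"delta_pos": [-120,-80,0],"spin": -0.41},
  {"jaw": 1,"delta_pos": [-155,-103,5],"spin": -0.55},
  {"jaw": 1,"delta_pos": [-180,-120,25],"spin": -0.69},
  {"jaw": 1,"delta_pos": [-180,-120,60],"spin": -0.772},
  {"jaw": 1,"delta_pos": [-180,-120,90],"spin": -0.772},
  {"jaw": 1,"delta_pos": [-180,-120,90],"spin": -0.772},
])

```text
time_s: 17.9
ee_pos: [393.7, -266.4, 17.6]
ee_rot: [179.8, 0.1, 172.3]
force: [-0.2, -0.7, -1.2]
gripper_width: 34.1
```

```bash
python3 - <<'E'
from h import *
st(); rel([*g2w(-150,-100),-16],172.3)
for c,(x0,y0,x1,y1),sc in (("scene",(230,190,390,310),5),("top",(280,120,420,280),3.75)):
    im=cams.grab_frame(c)[y0:y1,x0:x1,::-1]; im=cv2.resize(im,None,fx=sc,fy=sc,interpolation=cv2.INTER_CUBIC)
    im=np.clip(255*(im/255.)**.6,0,255).astype(np.uint8)
    cv2.imwrite(f"pics/q_{c}.png",im)
E
```

```text
t 17.9 pos [ 393.7 -266.4   17.6] rot [1.7979e+02 1.0000e-01 1.7230e+02] g [-151.9  -98.6] F [-0.2 -0.7 -1.2] Fg [-0.1 -0.7] w 34.1 q [ -36.   20.  115.    0.   45. -118.]
delta [-1.8 -1.5 33.6] spin 0.0
```

View pics/q_scene.png

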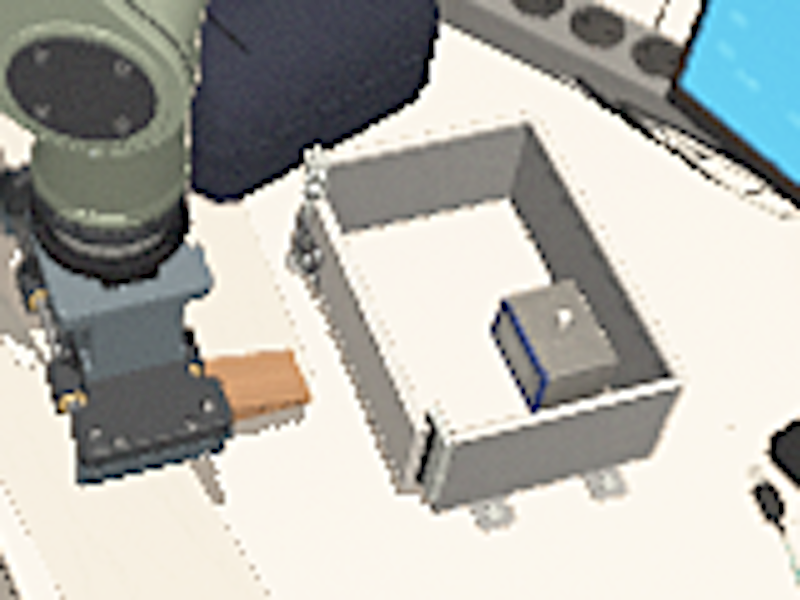

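View pics/q_top.png

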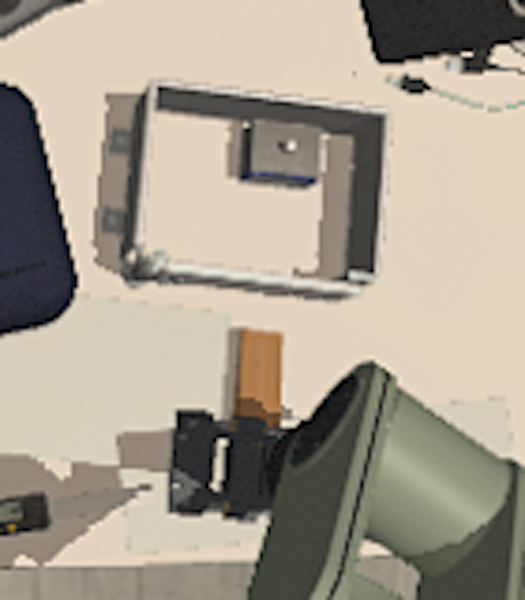

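Emit:
apply_moves([
  {"jaw": 1,"delta_pos": [0,-1,15],"spin": 0},
  {"jaw": 1,"delta_pos": [0,-1,28],"spin": 0},
  {"jaw": 1,"delta_pos": [0,-1,33],"spin": 0},
  {"jaw": 1,"delta_pos": [0,-1,35],"spin": 0},
  {"jaw": 1,"delta_pos": [0,-1,36.5],"spin": 0},
  {"jaw": 1,"delta_pos": [0,-1,37.5],"spin": 0},
  {"jaw": 1,"delta_pos": [0,-1,37.5],"spin": 0},
  {"jaw": 1,"delta_pos": [0,-1,37.5],"spin": 0},
])

```text
time_s: 19.0
ee_pos: [396.3, -268.9, -17.3]
ee_rot: [180.0, 0.5, 172.3]
force: [-0.5, 0.4, -1.8]
gripper_width: 33.5
```

```bash
python3 - <<'E'
from h import *
st(); rel([*g2w(-85,-100),-20],172.3)
E
```

```text
t 19.0 pos [ 396.3 -268.9  -17.3] rot [179.98   0.46 172.32] g [-148.9 -100.8] F [-0.5  0.4 -1.8] Fg [-0.6  0.3] w 33.5 q [ -36.   23.  117.    0.   39. -118.]
delta [-63.9   0.8   3.2] spin 0.0
```

Emit:
apply_moves([
  {"jaw": 1,"delta_pos": [0,0,1],"spin": 0},
  {"jaw": 1,"delta_pos": [0,0,1.5],"spin": 0},
  {"jaw": 1,"delta_pos": [0,0,2],"spin": 0},
  {"jaw": 1,"delta_pos": [0,0,2.5],"spin": 0},
  {"jaw": 1,"delta_pos": [0,0,3],"spin": 0},
  {"jaw": 1,"delta_pos": [0,0,3],"spin": 0},
  {"jaw": 1,"delta_pos": [0,0,3],"spin": 0},
  {"jaw": 1,"delta_pos": [0,0,3],"spin": 0},
])

```text
time_s: 20.0
ee_pos: [396.4, -269.0, -20.1]
ee_rot: [180.0, 0.5, 172.3]
force: [-0.7, 1.6, 3.4]
gripper_width: 34.1
```

```bash
python3 - <<'E'
from h import *
st(); rel([*g2w(-88,-100),-20],172.3)
E
```

```text
t 20.0 pos [ 396.4 -269.   -20.1] rot [179.98   0.46 172.32] g [-148.9 -100.8] F [-0.7  1.6  3.4] Fg [-0.9  1.5] w 34.1 q [ -36.   23.  118.    0.   39. -118.]
delta [-60.9   0.8   0.4] spin 0.0
```

Emit:
apply_moves([
  {"jaw": 1,"delta_pos": [-8,0,-0.3],"spin": 0},
  {"jaw": 1,"delta_pos": [-18,0,-0.3],"spin": 0},
  {"jaw": 1,"delta_pos": [-28,0,-0.3],"spin": 0},
  {"jaw": 1,"delta_pos": [-38,0,-0.3],"spin": 0},
  {"jaw": 1,"delta_pos": [-48,0,-0.3],"spin": 0},
  {"jaw": 1,"delta_pos": [-55,0,-0.3],"spin": 0},
  {"jaw": 1,"delta_pos": [-58,0,-0.3],"spin": 0},
  {"jaw": 1,"delta_pos": [-60,0,-0.3],"spin": 0},
])

```text
time_s: 21.0
ee_pos: [455.7, -276.9, -19.3]
ee_rot: [180.0, 0.4, 172.3]
force: [-0.2, 0.6, -1.4]
gripper_width: 34.0
```

```bash
python3 - <<'E'
from h import *
st(); rel([*g2w(-80,-100),-20],172.3)
E
```

```text
t 21.0 pos [ 455.7 -276.9  -19.3] rot [179.97   0.44 172.32] g [ -89.  -100.7] F [-0.2  0.6 -1.4] Fg [-0.3  0.5] w 34.0 q [ -33.   27.  110.    0.   43. -115.]
delta [-9.   0.7  0.8] spin 0.0
```

Emit:
apply_moves([
  {"jaw": 1,"delta_pos": [-1,0,0.6],"spin": 0},
  {"jaw": 1,"delta_pos": [-2,0,0.6],"spin": 0},
  {"jaw": 1,"delta_pos": [-3,0,0.6],"spin": 0},
  {"jaw": 1,"delta_pos": [-4,0,0.6],"spin": 0},
  {"jaw": 1,"delta_pos": [-5,0,0.6],"spin": 0},
  {"jaw": 1,"delta_pos": [-6,0,0.6],"spin": 0},
  {"jaw": 1,"delta_pos": [-7,0,0.6],"spin": 0},
  {"jaw": 1,"delta_pos": [-8,0,0.6],"spin": 0},
])

```text
time_s: 22.0
ee_pos: [463.7, -278.0, -19.9]
ee_rot: [180.0, 0.4, 172.3]
force: [0.1, -0.8, -2.2]
gripper_width: 34.0
```

```bash
python3 - <<'E'
from h import *
st()
E
```

```text
t 22.0 pos [ 463.7 -278.   -19.9] rot [179.97   0.44 172.32] g [ -80.9 -100.7] F [ 0.1 -0.8 -2.2] Fg [ 0.2 -0.8] w 34.0 q [ -32.   27.  109.    0.   43. -115.]
```

Emit:
apply_moves([
  {"jaw": 1,"delta_pos": [0,0,0.5],"spin": 0},
  {"jaw": 1,"delta_pos": [-1,0,0.5],"spin": 0},
  {"jaw": 1,"delta_pos": [-2,0,0.5],"spin": 0},
  {"jaw": 1,"delta_pos": [-3,0,0.5],"spin": 0},
  {"jaw": 1,"delta_pos": [-4,0,0.5],"spin": 0},
  {"jaw": 1,"delta_pos": [-5,0,0.5],"spin": 0},
  {"jaw": 1,"delta_pos": [-5,0,0.5],"spin": 0},
  {"jaw": 1,"delta_pos": [-5,0,0.5],"spin": 0},
])

```text
time_s: 23.0
ee_pos: [467.5, -278.1, -20.1]
ee_rot: [179.9, 0.3, 172.3]
force: [-4.4, 1.3, 5.6]
gripper_width: 33.9
```

```bash
python3 - <<'E'
from h import *
st()
E
```

```text
t 23.0 pos [ 467.5 -278.1  -20.1] rot [179.93   0.3  172.34] g [ -77.2 -100.3] F [-4.4  1.3  5.6] Fg [-4.6  0.7] w 33.9 q [ -32.   27.  109.    0.   43. -115.]
```

Emit:
apply_moves([
  {"jaw": 1,"delta_pos": [-1,0,-0.2],"spin": 0},
  {"jaw": 1,"delta_pos": [-1.5,0,-0.2],"spin": 0},
  {"jaw": 1,"delta_pos": [-2,0,-0.2],"spin": 0},
  {"jaw": 1,"delta_pos": [-2.5,0,-0.2],"spin": 0},
  {"jaw": 1,"delta_pos": [-3,0,-0.2],"spin": 0},
  {"jaw": 1,"delta_pos": [-3,0,-0.2],"spin": 0},
  {"jaw": 1,"delta_pos": [-3,0,-0.2],"spin": 0},
  {"jaw": 1,"delta_pos": [-3,0,-0.2],"spin": 0},
])

```text
time_s: 24.0
ee_pos: [470.5, -278.5, -19.9]
ee_rot: [179.9, 0.3, 172.3]
force: [-0.7, -0.3, -1.7]
gripper_width: 33.9
```

```bash
python3 - <<'E'
from h import *
st()
E
```

```text
t 24.0 pos [ 470.5 -278.5  -19.9] rot [179.93   0.31 172.33] g [ -74.2 -100.4] F [-0.7 -0.3 -1.7] Fg [-0.6 -0.4] w 33.9 q [ -32.   28.  109.    0.   44. -114.]
```

Emit:
apply_moves([
  {"jaw": 1,"delta_pos": [-1,0,0.1],"spin": 0},
  {"jaw": 1,"delta_pos": [-2,0,0.1],"spin": 0},
  {"jaw": 1,"delta_pos": [-3,0,0.1],"spin": 0},
  {"jaw": 1,"delta_pos": [-4,0,0.1],"spin": 0},
  {"jaw": 1,"delta_pos": [-4,0,0.1],"spin": 0},
  {"jaw": 1,"delta_pos": [-4,0,0.1],"spin": 0},
  {"jaw": 1,"delta_pos": [-4,0,0.1],"spin": 0},
  {"jaw": 1,"delta_pos": [-4,0,0.1],"spin": 0},
])

```text
time_s: 25.0
ee_pos: [474.0, -278.8, -20.1]
ee_rot: [179.9, 0.3, 172.3]
force: [-2.6, 0.7, -0.9]
gripper_width: 33.8
```

```bash
python3 - <<'E'
from h import *
st()
E
```

```text
t 25.0 pos [ 474.  -278.8  -20.1] rot [179.91   0.25 172.34] g [ -70.7 -100.2] F [-2.6  0.7 -0.9] Fg [-2.7  0.3] w 33.8 q [ -32.   28.  108.    0.   44. -114.]
```

Emit:
apply_moves([
  {"jaw": 1,"delta_pos": [-1,0,0],"spin": 0},
  {"jaw": 1,"delta_pos": [-2,0,0],"spin": 0},
  {"jaw": 1,"delta_pos": [-3,0,0],"spin": 0},
  {"jaw": 1,"delta_pos": [-3,0,0],"spin": 0},
  {"jaw": 1,"delta_pos": [-3,0,0],"spin": 0},
  {"jaw": 1,"delta_pos": [-3,0,0],"spin": 0},
  {"jaw": 1,"delta_pos": [-3,0,0],"spin": 0},
  {"jaw": 1,"delta_pos": [-3,0,0],"spin": 0},
])

```text
time_s: 26.0
ee_pos: [475.7, -278.9, -20.1]
ee_rot: [179.9, 0.1, 172.4]
force: [-5.3, -0.3, 2.6]
gripper_width: 34.0
```

```bash
python3 - <<'E'
from h import *
st()
E
```

```text
t 26.0 pos [ 475.7 -278.9  -20.1] rot [1.7988e+02 1.1000e-01 1.7235e+02] g [ -68.9 -100. ] F [-5.3 -0.3  2.6] Fg [-5.2 -1. ] w 34.0 q [ -32.   28.  108.    0.   44. -114.]
```

Emit:
apply_moves([
  {"jaw": 1,"delta_pos": [-2,0,-0.3],"spin": 0},
  {"jaw": 1,"delta_pos": [-3,0,-0.3],"spin": 0},
  {"jaw": 1,"delta_pos": [-4,0,-0.3],"spin": 0},
  {"jaw": 1,"delta_pos": [-4,0,-0.3],"spin": 0},
  {"jaw": 1,"delta_pos": [-4,0,-0.3],"spin": 0},
  {"jaw": 1,"delta_pos": [-4,0,-0.3],"spin": 0},
  {"jaw": 1,"delta_pos": [-4,0,-0.3],"spin": 0},
  {"jaw": 1,"delta_pos": [-4,0,-0.3],"spin": 0},
])

```text
time_s: 27.0
ee_pos: [477.4, -278.7, -20.2]
ee_rot: [179.8, -0.1, 172.4]
force: [-8.5, 1.1, 2.2]
gripper_width: 33.6
```

```bash
python3 - <<'E'
from h import *
s=st(); print(np.round(s['torque'],2))
im=cams.grab_frame("scene"); im=cv2.resize(im[190:310,250:410,::-1],(800,600),interpolation=cv2.INTER_CUBIC); im=np.clip(255*(im/255.)**.6,0,255).astype(np.uint8)
cv2.imwrite("pics/s20.png",im)
E
```

```text
t 27.0 pos [ 477.4 -278.7  -20.2] rot [ 1.7982e+02 -1.4000e-01  1.7236e+02] g [-67.3 -99.7] F [-8.5  1.1  2.2] Fg [-8.5 -0.1] w 33.6 q [ -32.   28.  107.    0.   45. -114.]
[ 0.06  1.24 -0.04]
```

View pics/s20.png

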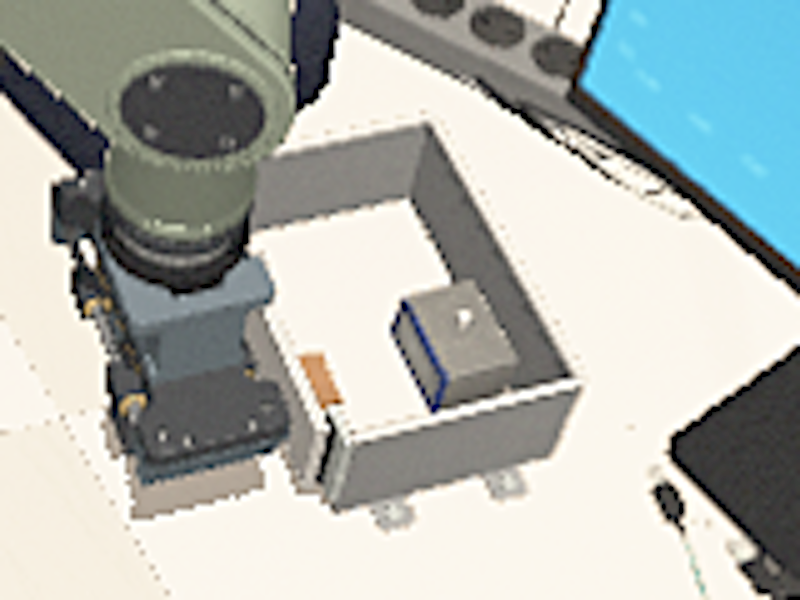

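Emit:
apply_moves([
  {"jaw": 1,"delta_pos": [-3,0,-0.4],"spin": 0},
  {"jaw": 1,"delta_pos": [-4,0,-0.4],"spin": 0},
  {"jaw": 1,"delta_pos": [-5,0,-0.4],"spin": 0},
  {"jaw": 1,"delta_pos": [-6,0,-0.4],"spin": 0},
  {"jaw": 1,"delta_pos": [-7,0,-0.4],"spin": 0},
  {"jaw": 1,"delta_pos": [-7,0,-0.4],"spin": 0},
  {"jaw": 1,"delta_pos": [-7,0,-0.4],"spin": 0},
  {"jaw": 1,"delta_pos": [-7,0,-0.4],"spin": 0},
])

```text
time_s: 28.05
ee_pos: [479.6, -278.4, -20.1]
ee_rot: [179.7, -0.7, 172.4]
force: [-14.5, 1.2, 6.1]
gripper_width: 33.8
```

```bash
python3 - <<'E'
from h import *
s=st(); print(np.round(s['torque'],2))
E
```

```text
t 28.05 pos [ 479.6 -278.4  -20.1] rot [179.72  -0.65 172.39] g [-65.1 -99. ] F [-14.5   1.2   6.1] Fg [-14.5  -0.8] w 33.8 q [ -31.   29.  107.   -0.   46. -114.]
[-0.09  1.99 -0.1 ]
```

Emit:
apply_moves([
  {"jaw": 1,"delta_pos": [-4,0,-1],"spin": 0},
  {"jaw": 1,"delta_pos": [-5,0,-1],"spin": 0},
  {"jaw": 1,"delta_pos": [-6,0,-1],"spin": 0},
  {"jaw": 1,"delta_pos": [-7,0,-1],"spin": 0},
  {"jaw": 1,"delta_pos": [-8,0,-1],"spin": 0},
  {"jaw": 1,"delta_pos": [-9,0,-1],"spin": 0},
  {"jaw": 1,"delta_pos": [-9,0,-1],"spin": 0},
  {"jaw": 1,"delta_pos": [-9,0,-1],"spin": 0},
])

```text
time_s: 29.05
ee_pos: [481.9, -277.6, -20.1]
ee_rot: [179.6, -1.4, 172.4]
force: [-17.0, 1.4, 6.2]
gripper_width: 33.6
```

```bash
python3 - <<'E'
from h import *
s=st(); print(np.round(s['torque'],2))
E
```

```text
t 29.05 pos [ 481.9 -277.6  -20.1] rot [179.56  -1.4  172.44] g [-63.  -97.9] F [-17.    1.4   6.2] Fg [-17.1  -0.9] w 33.6 q [ -31.   29.  106.   -0.   47. -113.]
[-0.08  2.49 -0.14]
```

Emit:
apply_moves([
  {"jaw": 1,"delta_pos": [-1,0,0],"spin": 0},
  {"jaw": 1,"delta_pos": [0,0,0],"spin": 0},
  {"jaw": 1,"delta_pos": [0,0,0],"spin": 0},
  {"jaw": 0.4,"delta_pos": [0,0,0],"spin": 0},
  {"jaw": 0.3,"delta_pos": [0,0,0],"spin": 0},
  {"jaw": 0.3,"delta_pos": [0,0,0],"spin": 0},
  {"jaw": 0.3,"delta_pos": [0,0,0],"spin": 0},
  {"jaw": 0.3,"delta_pos": [0,0,0],"spin": 0},
])

```text
time_s: 30.05
ee_pos: [482.1, -277.7, -20.1]
ee_rot: [179.6, -1.4, 172.4]
force: [0.1, 0.0, -0.2]
gripper_width: 63.6
```

```bash
python3 - <<'E'
from h import *
s=st(); print(np.round(s['torque'],2)); rel([*g2w(-150,-99),60],172.3)
E
```

```text
t 30.05 pos [ 482.1 -277.7  -20.1] rot [179.56  -1.38 172.44] g [-62.8 -97.9] F [ 0.1  0.  -0.2] Fg [0.1 0. ] w 63.6 q [ -31.   29.  106.   -0.   47. -113.]
[-0.02 -0.02 -0.01]
delta [ 89.1  -0.2 -77.9] spin 0.003
```

Emit:
apply_moves([
  {"jaw": 0.3,"delta_pos": [10,0,-1],"spin": 0},
  {"jaw": 0.3,"delta_pos": [25,0,-1],"spin": 0},
  {"jaw": 0.3,"delta_pos": [40,0,-1],"spin": 0},
  {"jaw": 0.3,"delta_pos": [55,0,-1],"spin": 0},
  {"jaw": 1,"delta_pos": [55,0,-1],"spin": 0},
  {"jaw": 1,"delta_pos": [55,0,-1],"spin": 0},
  {"jaw": 1,"delta_pos": [55,0,-1],"spin": 0},
  {"jaw": 1,"delta_pos": [55,0,-1],"spin": 0},
])

```text
time_s: 31.05
ee_pos: [428.0, -270.5, -17.8]
ee_rot: [179.6, -1.4, 172.5]
force: [-0.1, -0.6, -0.5]
gripper_width: 26.9
```

```bash
python3 - <<'E'
from h import *
s=st()
for c,(x0,y0,x1,y1),sc in (("scene",(250,200,350,300),6),("top",(290,140,400,250),5.45)):
    im=cams.grab_frame(c)[y0:y1,x0:x1,::-1]; im=cv2.resize(im,None,fx=sc,fy=sc,interpolation=cv2.INTER_CUBIC)
    im=np.clip(255*(im/255.)**.6,0,255).astype(np.uint8)
    cv2.imwrite(f"pics/w_{c}.png",im)
    print([ (round(r['confidence'],2),r['extent']) for r in spotter.masks_of(c,"wedge")[:2]])
E
```

```text
t 31.05 pos [ 428.  -270.5  -17.8] rot [179.57  -1.37 172.45] g [-117.3  -98.1] F [-0.1 -0.6 -0.5] Fg [-0.  -0.6] w 26.9 q [ -33.   25.  112.   -0.   44. -116.]
[(0.7, [280.8, 259.6, 321.2, 276.5])]
[(0.84, [341.1, 181.7, 351.9, 220.0])]
```

View pics/w_scene.png

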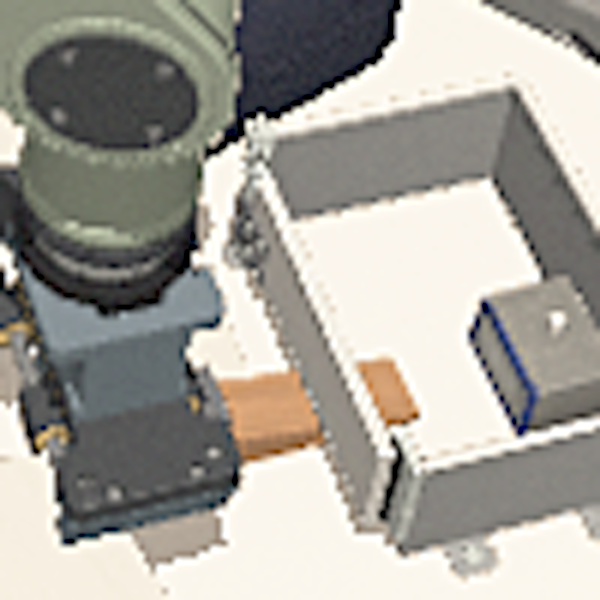

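View pics/w_top.png

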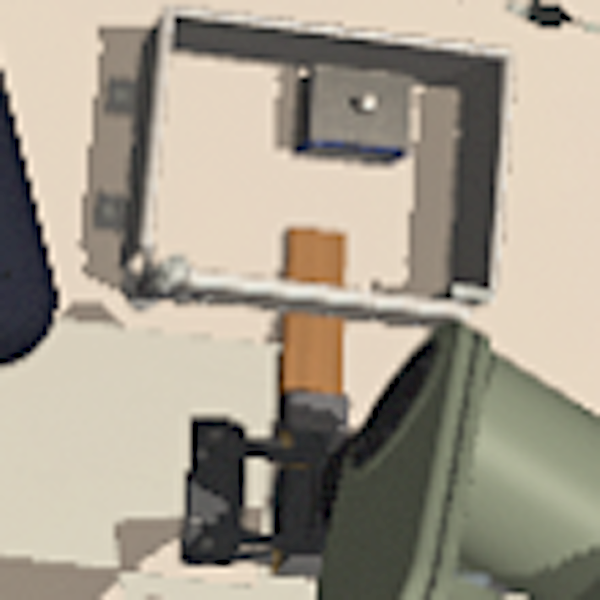

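Emit:
apply_moves([
  {"jaw": 1,"delta_pos": [-4,0,-1],"spin": 0},
  {"jaw": 1,"delta_pos": [-8,0,-1],"spin": 0},
  {"jaw": 1,"delta_pos": [-12,0,-1],"spin": 0},
  {"jaw": 1,"delta_pos": [-14,0,-1],"spin": 0},
  {"jaw": 1,"delta_pos": [-16,0,-1],"spin": 0},
  {"jaw": 1,"delta_pos": [-18,0,-1],"spin": 0},
  {"jaw": 1,"delta_pos": [-19,0,-1],"spin": 0},
  {"jaw": 1,"delta_pos": [-20,0,-1],"spin": 0},
])

```text
time_s: 32.25
ee_pos: [444.6, -272.5, -17.3]
ee_rot: [179.5, -1.7, 172.5]
force: [-9.3, -1.4, 6.9]
gripper_width: 0.5
```

```bash
python3 - <<'E'
from h import *
s=st()
w=p2w("top",[347.4,181.8],6)[0]; print('tip g',w2g(w))
E
```

```text
t 32.25 pos [ 444.6 -272.5  -17.3] rot [179.52  -1.71 172.5 ] g [-100.6  -97.9] F [-9.3 -1.4  6.9] Fg [-9.  -2.6] w 0.5 q [ -33.   27.  110.   -0.   45. -115.]
tip g [ 51.16946197 -97.74836231]
```

Emit:
apply_moves([
  {"jaw": 1,"delta_pos": [-3,0,-1],"spin": 0},
  {"jaw": 1,"delta_pos": [-4,0,-1],"spin": 0},
  {"jaw": 1,"delta_pos": [-4,0,-1],"spin": 0},
  {"jaw": 1,"delta_pos": [-4,0,-1],"spin": 0},
  {"jaw": 1,"delta_pos": [-4,0,-1],"spin": 0},
  {"jaw": 1,"delta_pos": [-4,0,-1],"spin": 0},
  {"jaw": 1,"delta_pos": [-4,0,-1],"spin": 0},
  {"jaw": 1,"delta_pos": [-4,0,-1],"spin": 0},
])

```text
time_s: 33.25
ee_pos: [444.2, -272.0, -17.1]
ee_rot: [179.4, -2.2, 172.5]
force: [-9.4, -2.0, 3.4]
gripper_width: 0.6
```

```bash
python3 - <<'E'
from h import *
s=st()
E
```

```text
t 33.25 pos [ 444.2 -272.   -17.1] rot [179.43  -2.2  172.54] g [-101.   -97.4] F [-9.4 -2.   3.4] Fg [-9.  -3.2] w 0.6 q [ -32.   27.  110.   -1.   46. -115.]
```

Emit:
apply_moves([
  {"jaw": 1,"delta_pos": [-4,0,-1],"spin": 0},
  {"jaw": 1,"delta_pos": [-5,0,-1],"spin": 0},
  {"jaw": 1,"delta_pos": [-6,0,-1],"spin": 0},
  {"jaw": 1,"delta_pos": [-7,0,-1],"spin": 0},
  {"jaw": 1,"delta_pos": [-7,0,-1],"spin": 0},
  {"jaw": 1,"delta_pos": [-7,0,-1],"spin": 0},
  {"jaw": 1,"delta_pos": [-7,0,-1],"spin": 0},
  {"jaw": 1,"delta_pos": [-7,0,-1],"spin": 0},
])

```text
time_s: 34.25
ee_pos: [443.7, -271.5, -16.9]
ee_rot: [179.3, -3.0, 172.6]
force: [-17.5, -2.2, 8.7]
gripper_width: 0.6
```

```bash
python3 - <<'E'
from h import *
s=st()
E
```

```text
t 34.25 pos [ 443.7 -271.5  -16.9] rot [179.32  -3.03 172.64] g [-101.7  -97. ] F [-17.5  -2.2   8.7] Fg [-17.1  -4.5] w 0.6 q [ -32.   27.  109.   -1.   47. -114.]
```

Emit:
apply_moves([
  {"jaw": 1,"delta_pos": [-5,0,-2.5],"spin": 0},
  {"jaw": 1,"delta_pos": [-6,0,-2.5],"spin": 0},
  {"jaw": 1,"delta_pos": [-7,0,-2.5],"spin": 0},
  {"jaw": 1,"delta_pos": [-8,0,-2.5],"spin": 0},
  {"jaw": 1,"delta_pos": [-8,0,-2.5],"spin": 0},
  {"jaw": 1,"delta_pos": [-8,0,-2.5],"spin": 0},
  {"jaw": 1,"delta_pos": [-8,0,-2.5],"spin": 0},
  {"jaw": 1,"delta_pos": [-8,0,-2.5],"spin": 0},
])

```text
time_s: 35.25
ee_pos: [443.3, -270.0, -16.4]
ee_rot: [179.1, -4.0, 172.7]
force: [-15.2, -0.5, 3.5]
gripper_width: 0.8
```

```bash
python3 - <<'E'
from h import *
s=st()
E
```

```text
t 35.25 pos [ 443.3 -270.   -16.4] rot [179.09  -3.99 172.7 ] g [-102.2  -95.6] F [-15.2  -0.5   3.5] Fg [-15.   -2.5] w 0.8 q [ -32.   27.  108.   -1.   48. -114.]
```

Emit:
apply_moves([
  {"jaw": 1,"delta_pos": [-6,0,-3],"spin": 0},
  {"jaw": 1,"delta_pos": [-8,0,-3],"spin": 0},
  {"jaw": 1,"delta_pos": [-9,0,-3],"spin": 0},
  {"jaw": 1,"delta_pos": [-10,0,-3],"spin": 0},
  {"jaw": 1,"delta_pos": [-11,0,-3],"spin": 0},
  {"jaw": 1,"delta_pos": [-11,0,-3],"spin": 0},
  {"jaw": 1,"delta_pos": [-11,0,-3],"spin": 0},
  {"jaw": 1,"delta_pos": [-11,0,-3],"spin": 0},
])

```text
time_s: 36.25
ee_pos: [443.9, -268.1, -15.9]
ee_rot: [178.8, -5.2, 172.8]
force: [-19.4, -0.2, 4.7]
gripper_width: 0.5
```

```bash
python3 - <<'E'
from h import *
s=st()
im=cams.grab_frame("top")
x0,y0,x1,y1=290,140,400,250
cv2.imwrite("pics/w2_top.png",np.clip(255*(cv2.resize(im[y0:y1,x0:x1,::-1],None,fx=5.45,fy=5.45,interpolation=cv2.INTER_CUBIC)/255.)**.6,0,255).astype(np.uint8))
E
```

```text
t 36.25 pos [ 443.9 -268.1  -15.9] rot [178.78  -5.21 172.78] g [-101.8  -93.6] F [-19.4  -0.2   4.7] Fg [-19.2  -2.8] w 0.5 q [ -32.   28.  107.   -1.   50. -113.]
```

View pics/w2_top.png

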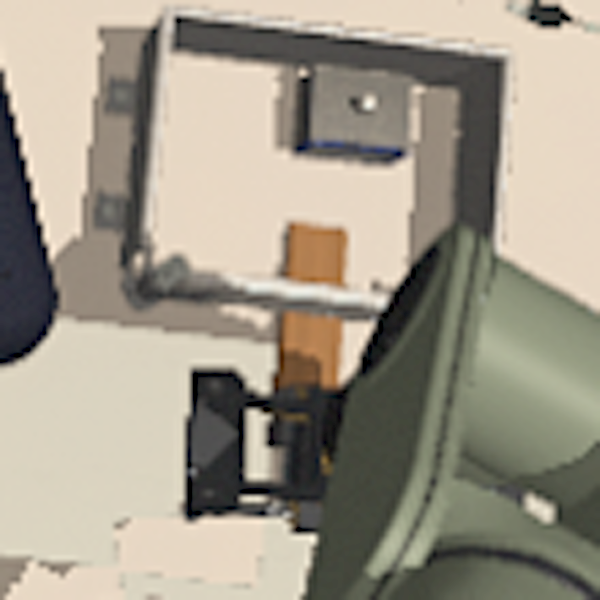

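Emit:
apply_moves([
  {"jaw": 1,"delta_pos": [3,0,0],"spin": 0},
  {"jaw": 1,"delta_pos": [10,0,-1],"spin": 0},
  {"jaw": 1,"delta_pos": [20,0,-3],"spin": 0},
  {"jaw": 1,"delta_pos": [35,0,-10],"spin": 0},
  {"jaw": 1,"delta_pos": [50,0,-40],"spin": 0},
  {"jaw": 1,"delta_pos": [60,30,-80],"spin": 0},
  {"jaw": 1,"delta_pos": [60,90,-120],"spin": 0},
  {"jaw": 1,"delta_pos": [60,150,-140],"spin": 0},
])

```text
time_s: 37.3
ee_pos: [415.0, -124.9, 130.9]
ee_rot: [178.8, -5.0, 172.7]
force: [0.0, 0.2, -0.3]
gripper_width: 0.1
```

```bash
python3 - <<'E'
from h import *
s=st()
for c,(x0,y0,x1,y1),sc in (("scene",(250,200,350,300),6),("top",(290,140,400,250),5.45)):
    im=cams.grab_frame(c)[y0:y1,x0:x1,::-1]; im=cv2.resize(im,None,fx=sc,fy=sc,interpolation=cv2.INTER_CUBIC)
    im=np.clip(255*(im/255.)**.6,0,255).astype(np.uint8)
    cv2.imwrite(f"pics/f_{c}.png",im)
E
```

```text
t 37.3 pos [ 415.  -124.9  130.9] rot [178.82  -4.97 172.66] g [-149.7   44.4] F [ 0.   0.2 -0.3] Fg [-0.   0.2] w 0.1 q [ -18.   11.  108.    0.   66. -101.]
```

View pics/f_scene.png

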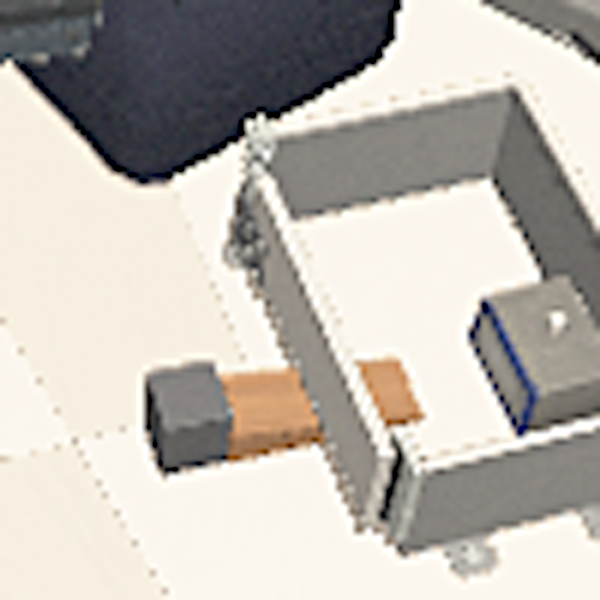

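View pics/f_top.png

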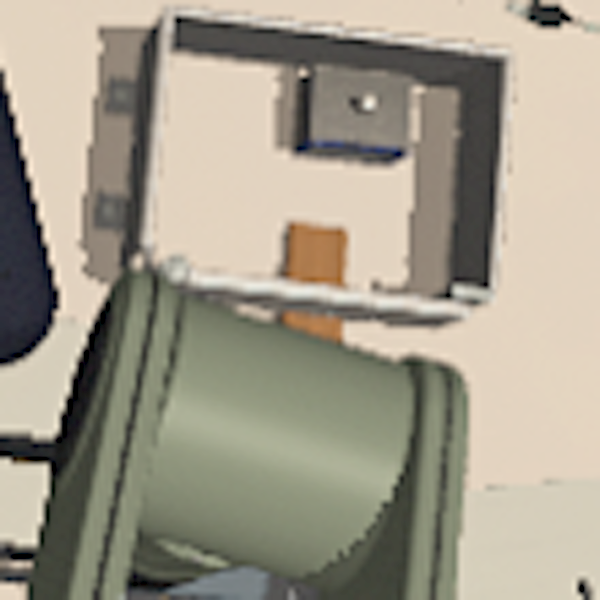

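```bash
python3 - <<'E'
from h import *
cams.grab_frame("top")
for n in("load_cell","side_hexkey","side_tape","side_calipers","wedge"):
    for r in spotter.masks_of("top",n)[:1]: print(n,round(r['confidence'],2),r['extent'])
print(env.job_done())
E
```

```text
load_cell 0.62 [342.0, 152.8, 366.1, 169.6]
side_hexkey 0.49 [381.5, 245.7, 402.7, 260.5]
side_tape 0.83 [109.6, 245.9, 134.1, 266.4]
side_calipers 0.61 [258.4, 250.5, 318.2, 271.9]
wedge 0.48 [342.0, 181.5, 353.6, 202.8]
the job is handed in; nothing more can be done
None
```

The front leaf is shut and the wedge is jammed under it. I handed the job in at about 37.6 s of the 72 s allowed; no verdict was reported.

**Leaf:** it shut fully, but not by a push on its face. The shut fingertips were about 30 mm higher than the reported TCP. They therefore dragged along the leaf's top edge, with 3–7 N upward on the tool and almost no level force. In the top picture the leaf's free end measures within 1 mm of the shut position.

**Wedge:** I allowed for the 30 mm from then on, finding the desk contact by feel. I gripped the heel, carried the wedge over, set it flat and slid it in from the robot's side until it bit. Then I let go and tapped it from behind with shut fingers. It stayed put under about 17 N and moved 2–3 mm further at about 19 N.

**Lift:** after taking off friction from its weight and the tool's downward press, the last push puts about 10 N on the leaf, roughly 1.3 mm of lift. The distance driven since the first bite suggests up to 2 mm (about 13 N). Both are inside the 7–18 N band, but I did not measure the lift directly.

**Last pictures, arm backed off and reading about 0 N:**
- **Leaf and wedge:** the leaf is shut and the wedge lies flat, heel on the robot's side. Its thin end is about 50 mm inside the guard, near y = -97 mm and well short of the load cell.
- **Other things:** the load cell, calipers, tape and hex key are within 1–4 pixels of where they were found at the start. At about 3 mm per pixel that is mostly detection scatter; I saw no sign that any was touched.

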